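# Pack the track lights and lap the case leaves shut

### The job

Pack every track-light head that is out on the table into the lighting case, each lying flat on the floor of a bay of its own. Then shut the lid so that its edges lap: first the rebated leaf, then the flanged leaf over it, both fully home, and finally lay the locking bar across the seam, down in the keepers of both leaves with each end reaching past its keeper. Leave the spray can and the paint jar alone.

Things in the scene. Friction and masses are not known exactly. Their poses are not given: they have to be found in the camera images.
- case: the open plywood lighting case, fixed to the table: 360 mm (its x) by 290 mm (its y), walls 10 mm thick, rim at z = 75 mm. Origin: centre of its underside, on the table; z up. Two lid leaves are hinged on the rims of its long sides (axes along the case's x, at y = +145 and -145 mm, z = 75 mm) and meet at the seam, y = 0. Shut, their outer faces are at z = 91 mm
- case_floor (a point): centre of the case's inner floor, 10 mm above its underside. Wooden ribs 20 mm high and 6 mm thick split the floor into 3 x 2 bays, 106 mm (end bays 111 mm) in case x by 132 mm in case y clear, bay centres at case x = -114, 0, +114 and y = -69, +69 mm: room for one light head each, lying along the case's y
- leaf_rebated (a joint): opening angle of the rebated leaf, hinged at the case's +y side: 0 shut (level), 1.57 upright, stop at 1.95. Plywood, 360 mm (case x) by 144 mm, 16 mm thick, 0.55 kg; its last 21 mm at the seam are stepped down to a dark steel strip 7 mm thick (lower half): the rebate. The hinge is stiff: the leaf stays where it is left; 3 to 8 N at its edge move it
- leaf_flanged (a joint): opening angle of the flanged leaf, hinged at the case's -y side; 0 is shut, otherwise as the rebated leaf. Its full 16 mm thickness ends 2 mm short of the seam; an aluminium flange 7 mm thick (upper half) runs on 20 mm across the seam and lies in the other leaf's rebate, flush on top. If this leaf is shut first, the other rides up on the flange and stays about 16 mm proud
- leaf_rebated_handle (a point): middle of the rebated leaf's dark bow handle: a 10 mm round bar 65 mm long along the case's x, 28 mm off the outer face, 95 mm from the hinge line, centred at case x = -102 mm
- leaf_flanged_handle (a point): the same on the flanged leaf
- keeper_rebated (a point): the keeper on the rebated leaf, an open steel U on the outer face, 70 mm from the hinge line, at case x = 0. This point: middle of the U's floor, 6 mm above the face; its z axis points out of the leaf. The two arms are 4 mm thick, 35 mm apart clear (case x), 20 mm wide (case y) and stand 24 mm above the U's floor. Leaf shut: at case x = 0, y = +75, z = 97 mm
- keeper_flanged (a point): the same keeper on the flanged leaf; leaf shut: at case x = 0, y = -75, z = 97 mm
- bar: the locking bar, a 25 x 25 mm square aluminium tube 230 mm long with red end caps, 0.28 kg. Origin in its middle, x axis along it. Starts on the table at the robot's right. Laid in both keepers its middle is at case x = 0, y = 0, z = 109.5 mm and it points along the case's y
- spray_can: bystander: an orange spray can, 65 mm across, 190 mm tall, at the far left; origin under it
- paint_jar: bystander: a closed jar of paint, 66 mm across, 85 mm tall, beyond the bar on the right; origin under it
- lamp0: a black track-light head (None if absent; 3 to 5 are out). 105 mm long, 54 mm wide and high, 0.45 kg. Origin in its middle, x axis along it: grey plug x -52 to -42 mm (30 x 24 mm), square housing -42 to +2 (54 x 54 mm, flat sides, the place to grip), round can +2 to +52 with the lens. Starts flat on the table, origin 27 mm up; its four sides are alike: it may lie on any, pointing either way
- lamp1: a track-light head exactly like lamp0; None if absent
- lamp2: a track-light head exactly like lamp0; None if absent
- lamp3: a track-light head exactly like lamp0; None if absent
- lamp4: a track-light head exactly like lamp0; None if absent
There are look-alikes about, which are no part of the job. What is shaped like the lamp1 but green or red is not meant.

How it is judged:
By the outcome, as a careful person would: the job done as asked, in the order asked, and still so for the second after the job is handed in, with the robot touching nothing.
Of lamp0, lamp1, lamp2, lamp3, lamp4 only 3 to 5 are there at a start; the rules pass over those that are not, and their reading is None.
At some moment in a run one of lamp0, lamp1, lamp2, lamp3, lamp4, bar may be knocked a few centimetres aside while the robot is not near it.
It also fails if it takes over 210 s, if anything falls off the work surface, if the arm or the gripper's body presses on something with over 40 N, if the wrist force passes 120 N, or if a joint passes its speed limit or range.

### The arm

A 7-joint arm with a two-finger parallel gripper is mounted at the origin on the work surface. World frame = base frame: x ahead of the robot, y to its left, z up, the work surface at z = 0. Lengths are in m, angles in rad, forces in N, time in s.
With the tool pointing down it reaches from about 0.425 to 0.875 m from the base axis. Payload 4.7 kg.
Tool frame: the origin (TCP) lies at the very end of the fingers, on their centre line; the grasp point (between the pads) lies behind it (ctrl.tcp_to_grasp is the y of the grasp point in the tool frame, in m); y points along the fingers, x is the direction in which the jaws open and shut, and the axes are right-handed (so a half turn about y gives the same grasp; the last joint's range is limited). The gripper opens to 87 mm and grips with 3 to 60 N. Pads are 19 mm wide; open, the fingers measure 117 mm over their backs; the gripper's body (75 mm by 190 mm) begins 51 mm behind the grasp point.
Start: joints at [1.189, 0.321, -0.07, 1.45, 0.023, 1.371, -0.057], TCP at [0.251, -0.6, 0.223] pointing down, gripper open.
Joint ranges: [-2.86, 2.86], [-0.3, 2.09], [-1.38, 1.24], [0.06, 2.45], [-1.56, 4.7], [0.09, 2.05], [-2.69, 2.69]. Speed limits (rad/s): [2.57, 2.57, 3.14, 3.14, 3.14, 3.14, 3.14].

### API

Orientations are given as a rotation vector (axis times angle).
In Python, from bench import ctrl, get_image, workorder gives the robot as it stands.
- The arm moves only by the tool drive_tool, never from a script. Its argument "increments" is text: rows parted by semicolons, each of 5 numbers parted by spaces: the shift along the tool's x, y, z in mm, then the turn about the tool's y in degrees, then the closure in counts, from 0 (fully open) to 255 (shut). In form: tx ty tz yaw fingers; .... A call has 1 to 20 rows; each row shifts and turns the commanded pose from where the row before left it, along the tool's axes as they then stand; what a row does not reach is not made up. A row lasts 1/8 s, in which the tool goes at most 62.5 mm and 10.7 degrees, less where a joint would pass 70% of its speed; a pose out of reach is approached as far as the arm can. A call is refused whole if a number of a shift passes 62.5 or a number of a turn 10.7, either way. A call with a gripper value outside its range is refused whole. The fingers move at their own pace and stop on an object; "squeeze" is the grip in N (left out, the last holds). Time passes only in rows, so rows that do not move let the fingers close. It gives the time, the measured TCP pose, the force and the opening at its end, in the units of the state.
- ctrl.get_state(): the state, without advancing time (a new reading comes with each control period).
- get_image(name): name is "scene" or "top" or "wrist"; returns a dict with "img" (480x640x3 uint8, red, green, blue), "mtx" (3x3 intrinsics, pixels), "camera_from_world" (4x4, takes a point from world to camera coordinates). Camera axes: x right, y up, looking along -z (the intrinsics and any distortion apply to the point x, -y, -z); pixel columns grow to the right and rows downward; lengths in m; the calibration is good to about 2 mm. The wrist camera is an equidistant fisheye: a pixel r from the principal point sees the ray r / f radians off the axis. A picture is of the moment at which its call begins. There is no depth.
- workorder.close_job(): hands the job in, once; it reports no verdict.
The state is a dict: "time": time; "joint_positions": joint angles; "qd": joint speeds; "joint_torque": joint torques, N m; "position": TCP position; "tool_rot": TCP orientation; "ft_force": force on the tool from outside, world axes, zero at the start; "torque": the same for the moment, N m; "grip_width": opening from 0.0 (shut) to 1.0 (fully open).
Only numpy, scipy, OpenCV 4.12 (cv2) and the standard library are available. Lean on these libraries where they do the work, as an engineer would, in place of code of your own. Each camera call takes 0.05 s, during which the arm holds its last target.

## Working session

There is one attempt and no reset: what is moved stays moved. The work goes in short steps, Python scripts to look and compute and a tool call to move; the robot and the scene stay as the last step left them, time stands still between calls to the robot, and variables do not carry over. Pictures are saved under pics/ and viewed, and the job is handed in when it is done.

Besides the shell and the picture viewer there is one more tool, called after "Request:" by a JSON object that holds its "api" and its "payload". drive_tool: Moves the arm, as the interface text tells. Its arguments: {"type":"object","properties":{"increments":{"type":"string"},"squeeze":{"type":"number"}},"required":["increments"]}

```bash
ls -la; mkdir -p pics
cat > h.py <<'E'
import numpy as np, cv2
from bench import ctrl, get_image, workorder
from scipy.spatial.transform import Rotation as R
def snap(n,f):
    d=get_image(n); cv2.imwrite(f'pics/{f}.png',cv2.cvtColor(d['img'],cv2.COLOR_RGB2BGR)); np.savez(f'pics/{f}.npz',**{k:np.array(v) for k,v in d.items()}); return d
E
python3 - <<'E'
from h import *
for n in ['scene','top','wrist']:
    d=snap(n,n+'0'); print(n,d['mtx'],d['camera_from_world'],[k for k in d])
s=ctrl.get_state(); print(s); print(ctrl.tcp_to_grasp,[a for a in dir(ctrl) if a[0]!='_'])
print(R.from_rotvec(s['tool_rot']).as_matrix())
E
```

```text
total 12
drwxr-xr-x  3 agent agent 4096 Dec  6 00:36 .
drwxr-xr-x 23 root  root  4096 Dec  6 00:36 ..
drwxr-xr-x  2 agent agent 4096 Dec  6 00:36 pics
scene [[506.73758341   0.         318.5374848 ]
 [  0.         506.73758341 243.21853404]
 [  0.           0.           1.        ]] [[ 0.79437631  0.6072981   0.01246209 -0.44402135]
 [-0.42786273  0.54486753  0.7211469   0.12890045]
 [ 0.43116095 -0.57819408  0.69267008 -1.67691144]
 [ 0.          0.          0.          1.        ]] ['img', 'mtx', 'camera_from_world']
top [[445.67541839   0.         321.83886899]
 [  0.         445.67541839 235.13683594]
 [  0.           0.           1.        ]] [[-0.00300726 -0.99983613 -0.0178512   0.0565158 ]
 [ 0.99034352 -0.00545201  0.1385279  -0.54320079]
 [-0.13860253 -0.01726223  0.99019763 -1.21924237]
 [ 0.          0.          0.          1.        ]] ['img', 'mtx', 'camera_from_world']
wrist [[371.64829954   0.         316.81710078]
 [  0.         371.64829954 240.263275  ]
 [  0.           0.           1.        ]] [[ 0.38633884 -0.92235579 -0.00144771 -0.6490626 ]
 [ 0.88694241  0.37
[... 379 characters left out ...]
80820808e-03,
        1.31348011e-03,  6.89180996e-05, -3.80987893e-04]), 'joint_torque': array([ 5.49572019e-05, -4.91797042e+01, -4.04307414e-01, -3.12877893e+01,
       -6.38399343e-02,  4.04253567e-02,  9.99212284e-05]), 'position': array([ 0.25039297, -0.5993935 ,  0.22172057]), 'tool_rot': array([-1.37007338,  0.91386119, -0.91179604]), 'ft_force': array([0.53866888, 0.50551101, 0.43827896]), 'torque': array([ 0.00904169, -0.07166081, -0.01474422]), 'grip_width': 1.0004539384126097}
-0.0187 ['MotionError', 'get_state', 'tcp_to_grasp']
[[ 3.85508486e-01 -6.35270848e-04  9.22704072e-01]
 [-9.22703148e-01  1.30845777e-03  3.85509000e-01]
 [-1.45222194e-03 -9.99998942e-01 -8.17448367e-05]]
```

View pics/scene0.png

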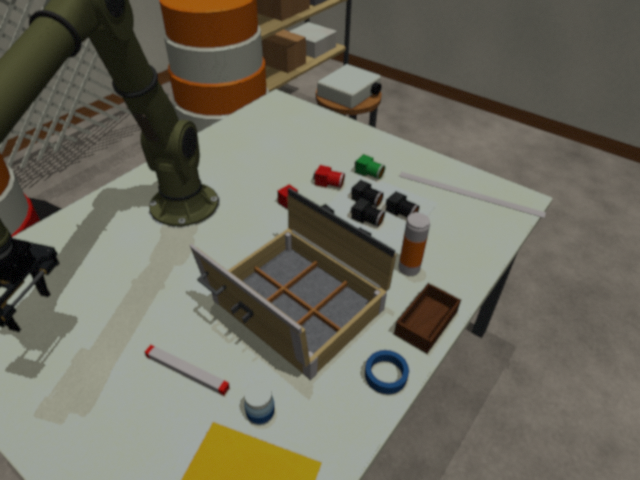

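View pics/top0.png

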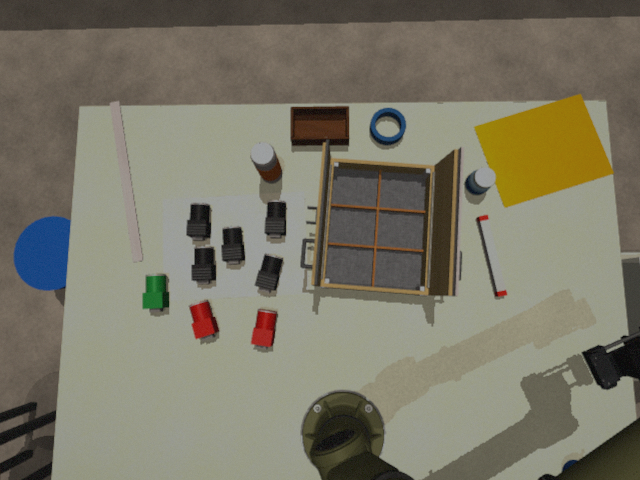

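View pics/wrist0.png

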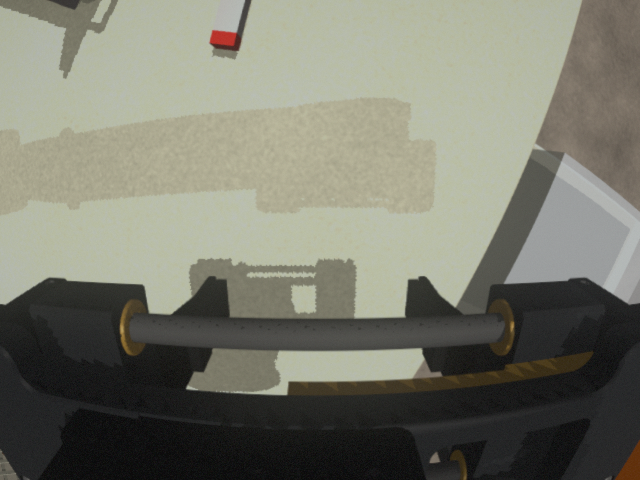

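Run:
```python
import cv2
im=cv2.imread('pics/top0.png')
cv2.imwrite('pics/c1.png',cv2.resize(im[125:315,290:510],None,fx=3.5,fy=3,interpolation=cv2.INTER_CUBIC))
cv2.imwrite('pics/c1.png',cv2.resize(im[130:310,290:520],None,fx=3.3,fy=3.3,interpolation=cv2.INTER_CUBIC))
cv2.imwrite('pics/c2.png',cv2.resize(im[190:360,130:320],None,fx=3.5,fy=3.5,interpolation=cv2.INTER_CUBIC))
im=cv2.imread('pics/scene0.png')
cv2.imwrite('pics/c3.png',cv2.resize(im[180:380,180:420],None,fx=3,fy=3,interpolation=cv2.INTER_CUBIC))
```

```text
(no output)
```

View pics/c1.png

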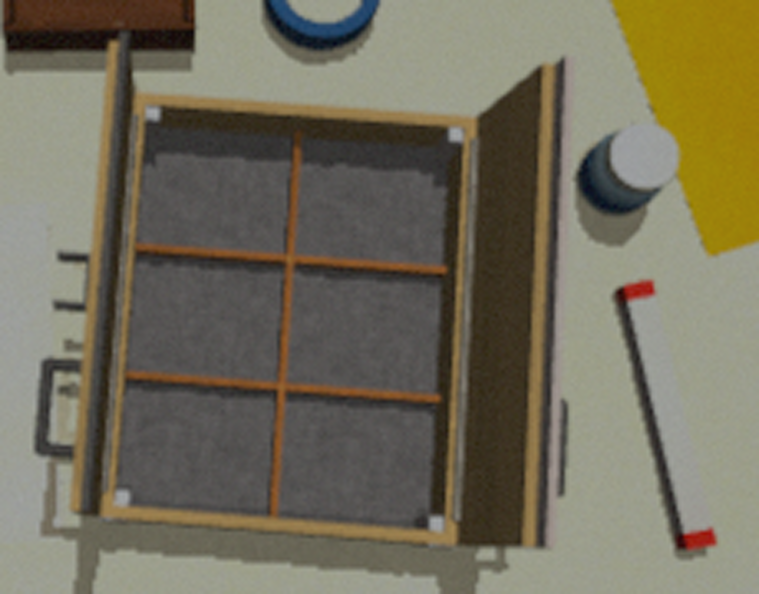

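View pics/c2.png

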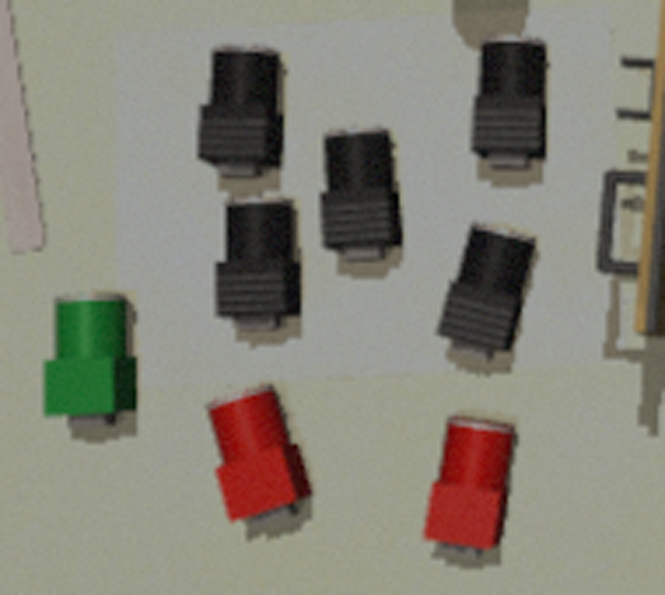

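View pics/c3.png

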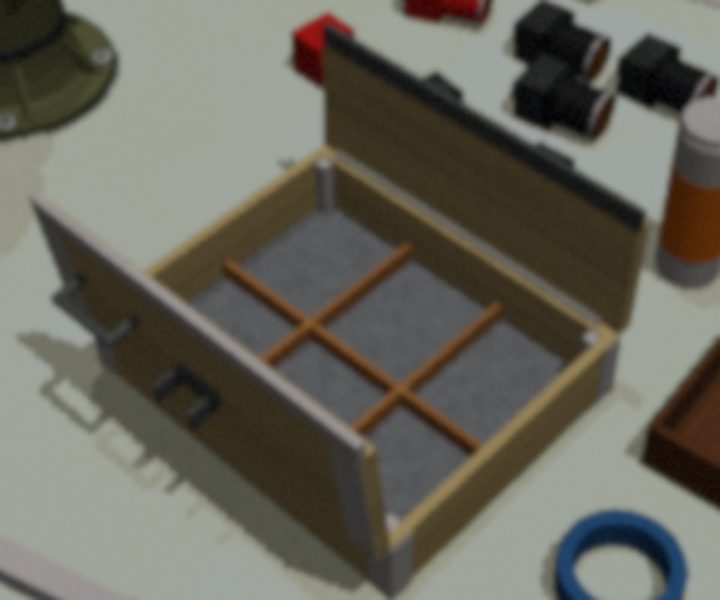

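```bash
cat >> h.py <<'E'
def proj(P,M,T):
    P=np.atleast_2d(P); c=P@np.array(T)[:3,:3].T+np.array(T)[:3,3]
    return np.c_[M[0,0]*c[:,0]/-c[:,2]+M[0,2], M[1,1]*-c[:,1]/-c[:,2]+M[1,2]]
def unproj(uv,z,M,T):
    uv=np.atleast_2d(uv); T=np.array(T)
    d=np.c_[(uv[:,0]-M[0,2])/M[0,0],-(uv[:,1]-M[1,2])/M[1,1],-np.ones(len(uv))]@T[:3,:3]
    o=-T[:3,:3].T@T[:3,3]; t=(z-o[2])/d[:,2]; return o+d*t[:,None]
def wproj(P,M,T):
    P=np.atleast_2d(P); c=P@np.array(T)[:3,:3].T+np.array(T)[:3,3]
    x,y,z=c[:,0],-c[:,1],-c[:,2]; r=np.hypot(x,y); th=np.arctan2(r,z)
    return np.c_[M[0,0]*th*x/r+M[0,2],M[1,1]*th*y/r+M[1,2]]
def wunproj(uv,zw,M,T):
    uv=np.atleast_2d(uv);T=np.array(T)
    x=(uv[:,0]-M[0,2])/M[0,0]; y=(uv[:,1]-M[1,2])/M[1,1]; th=np.hypot(x,y); s=np.sin(th)/np.maximum(th,1e-9)
    d=np.c_[x*s,-y*s,-np.cos(th)]@T[:3,:3]; o=-T[:3,:3].T@T[:3,3]; t=(zw-o[2])/d[:,2]; return o+d*t[:,None]
E
python3 - <<'E'
from h import *
from scipy.optimize import least_squares
d=np.load('pics/top0.npz');M,T=d['mtx'],d['camera_from_world']
uv=np.array([(104,515),(135,95),(476,118),(455,543),(290,262),(282,388),(137,246),(446,270),(126,376),(440,399),(297,133),(273,515)])/3.3+[290,130]
m=np.array([(-180,145,75),(180,145,75),(180,-145,75),(-180,-145,75),(56,0,30),(-56,0,30),(56,135,30),(56,-135,30),(-56,135,30),(-56,-135,30),(170,0,30),(-170,0,30)])/1e3
def W(p,m): 
    c,s=np.cos(p[2]),np.sin(p[2]); return m@np.array([[c,s,0],[-s,c,0],[0,0,1]])+[p[0],p[1],0]
r=least_squares(lambda p:(proj(W(p,m),M,T)-uv).ravel(),[.55,-.1,0],loss='soft_l1')
print(r.x); print((proj(W(r.x,m),M,T)-uv).round(1))
# bar ends top z=25
b=np.array([(632,290),(700,540)])/3.3+[290,130]; print(unproj(b,.025,M,T))
# scene check
d=np.load('pics/scene0.npz');print(proj(W(r.x,m),d['mtx'],d['camera_from_world']).round(0)); print((proj(W(r.x,m),d['mtx'],d['camera_from_world'])*3-[540,540]).round(0))
# lamp fit by silhouettes
d=np.load('pics/top0.npz');img=d['img'];g=img.astype(int).max(2)
print(g[200:235:3,190:212:3])
E
```

```text
[ 0.56512275 -0.10170009 -0.08171252]
[[-1.   0.8]
 [-0.2 -0.7]
 [ 0.2 -0.3]
 [ 0.6  0.8]
 [ 0.1 -1. ]
 [ 0.1 -0.4]
 [-0.7  0.4]
 [ 0.2  0.1]
 [-0.3 -0.3]
 [ 0.1 -0. ]
 [ 0.4 -0.5]
 [ 0.2  1.7]]
[[ 0.59244042 -0.40067947  0.025     ]
 [ 0.37829699 -0.44642184  0.025     ]]
[[287. 228.]
 [386. 292.]
 [310. 363.]
 [209. 283.]
 [313. 309.]
 [283. 287.]
 [346. 281.]
 [276. 341.]
 [316. 261.]
 [245. 316.]
 [346. 333.]
 [254. 267.]]
[[321. 144.]
 [618. 335.]
 [390. 548.]
 [ 88. 308.]
 [399. 388.]
 [308. 322.]
 [498. 303.]
 [288. 483.]
 [408. 244.]
 [196. 409.]
 [499. 460.]
 [222. 260.]]
[[157 157 158 159 159 158 158 158]
 [150 119 113 128 126 126 148 158]
 [102  24  34  43  31  22  14 157]
 [101  31  33  47  26  27  20 125]
 [ 92  20  33  42  30  11  16 138]
 [ 79  22  36  41  29  26  25 138]
 [ 56  31  34  41  22  19  10 138]
 [ 32  39  32  35  37  38  22 137]
 [ 48  55  50  53  60  50  14 131]
 [ 52  53  55  55  50  40  10 133]
 [ 54  56  50  51  53  38  25 136]
 [ 53  53  52  57  52  40  11 137]]
```

```bash
cat >> h.py <<'E'
from scipy.optimize import minimize
CASE=(0.5651,-0.1017,-0.0817)
def W(p,m):
    c,s=np.cos(p[2]),np.sin(p[2]); return np.asarray(m)@np.array([[c,s,0],[-s,c,0],[0,0,1]])+[p[0],p[1],0]
hb=np.array([(x,y,z) for x in(-.042,.002) for y in(-.027,.027) for z in(0,.054)])
a=np.linspace(0,2*np.pi,24,endpoint=False); 
def lampsil(p,pf,M,T,shape,S,r=.024,off=(0,0),z0=0):
    cy=np.array([(x,r*np.cos(t),.027+r*np.sin(t)) for x in(.002,.052) for t in a])
    m=np.zeros(shape,np.uint8)
    for q in(hb,cy):
        uv=(pf(W(p,q+[0,0,z0]),M,T)-np.array(off))*S
        cv2.fillConvexPoly(m,cv2.convexHull((uv*16).astype(np.int32)).astype(np.int32),1,shift=4)
    return m
def fitlamps(d,cands,pf=proj,S=4,half=45,thr=75,z0=0):
    M,T=d['mtx'],d['camera_from_world']; out=[]
    for p0 in cands:
        c=pf(W(p0,[[0,0,.027]]),M,T)[0].astype(int); off=(c[0]-half,c[1]-half)
        cr=d['img'][max(0,off[1]):off[1]+2*half,max(0,off[0]):off[0]+2*half]; off=(max(0,off[0]),max(0,off[1]))
        big=cv2.resize(cr,None,fx=S,fy=S,interpolation=cv2.INTER_CUBIC)
        mask=(big.max(2)<thr).astype(np.uint8)
        # keep component near centre
        n,l,st,cen=cv2.connectedComponentsWithStats(mask)
        k=max(range(1,n),key=lambda i:st[i,4]-5*np.hypot(*(cen[i]-np.array([half*S,half*S])))*half/10)
        mask=(l==k).astype(np.uint8)
        o2=(off[0]+.5/S*0,off[1])
        f=lambda p:-(lambda m:(m&mask).sum()/ (m|mask).sum())(lampsil(p,pf,M,T,mask.shape,S,off=o2,z0=z0))
        best=min((minimize(f,[p0[0],p0[1],p0[2]+dt],method='Nelder-Mead',options=dict(initial_simplex=np.array([[p0[0],p0[1],p0[2]+dt]]*4)+np.array([[0,0,0],[.015,0,0],[0,.015,0],[0,0,.25]]),xatol=1e-4,fatol=1e-4)) for dt in(-.2,0,.2)),key=lambda r:r.fun)
        out.append((best.x.round(4),round(-best.fun,3)))
    return out
E
python3 - <<'E'
from h import *
d=np.load('pics/top0.npz')
c=np.array([(199,221),(232,245),(276,218),(203,265),(268,273)])
w=unproj(c,.027,d['mtx'],d['camera_from_world'])
for r in fitlamps(d,[(x,y,0) for x,y,_ in w]): print(r)
E
```

```text
(array([ 0.5832,  0.4048, -0.0452]), np.float64(0.882))
(array([0.5149, 0.3064, 0.0747]), np.float64(0.888))
(array([ 0.5901,  0.1843, -0.0151]), np.float64(0.884))
(array([0.4574, 0.3873, 0.0317]), np.float64(0.897))
(array([ 0.433 ,  0.2028, -0.2421]), np.float64(0.888))
```

```bash
sed -i "s/o2=(off\[0\]+.5\/S\*0,off\[1\])/o2=(off[0]-.5+.5\/S,off[1]-.5+.5\/S)/" h.py
python3 - <<'E'
from h import *
L=[]
d=np.load('pics/top0.npz')
c=np.array([(199,221),(232,245),(276,218),(203,265),(268,273)])
w=unproj(c,.027,d['mtx'],d['camera_from_world'])
for thr in(75,95):
    L=fitlamps(d,[(x,y,0) for x,y,_ in w],thr=thr)
    for r in L: print(r)
def ov(d,S,x0,y0,x1,y1,n):
    im=cv2.cvtColor(d['img'],cv2.COLOR_RGB2BGR)
    b=cv2.resize(im[y0:y1,x0:x1],None,fx=S,fy=S,interpolation=cv2.INTER_CUBIC)
    for p,_ in L:
        m=lampsil(p,proj,d['mtx'],d['camera_from_world'],b.shape[:2],S,off=(x0-.5+.5/S,y0-.5+.5/S))
        cs,_=cv2.findContours(m,0,1); cv2.drawContours(b,cs,-1,(0,255,255),1)
    cv2.imwrite('pics/'+n,b)
ov(d,5,170,190,300,305,'o1.png')
ov(np.load('pics/scene0.npz'),6,310,165,430,255,'o2.png')
E
```

```text
(array([ 0.5835,  0.4059, -0.0199]), np.float64(0.881))
(array([0.516 , 0.3075, 0.0719]), np.float64(0.888))
(array([ 0.5913,  0.1854, -0.0119]), np.float64(0.883))
(array([0.4579, 0.3885, 0.0301]), np.float64(0.898))
(array([ 0.4342,  0.2045, -0.2246]), np.float64(0.887))
(array([ 0.5821,  0.4064, -0.0402]), np.float64(0.872))
(array([0.5152, 0.3078, 0.0679]), np.float64(0.883))
(array([ 0.5907,  0.1857, -0.0413]), np.float64(0.883))
(array([0.4571, 0.3892, 0.0312]), np.float64(0.89))
(array([ 0.4332,  0.2047, -0.2366]), np.float64(0.89))
```

View pics/o1.png

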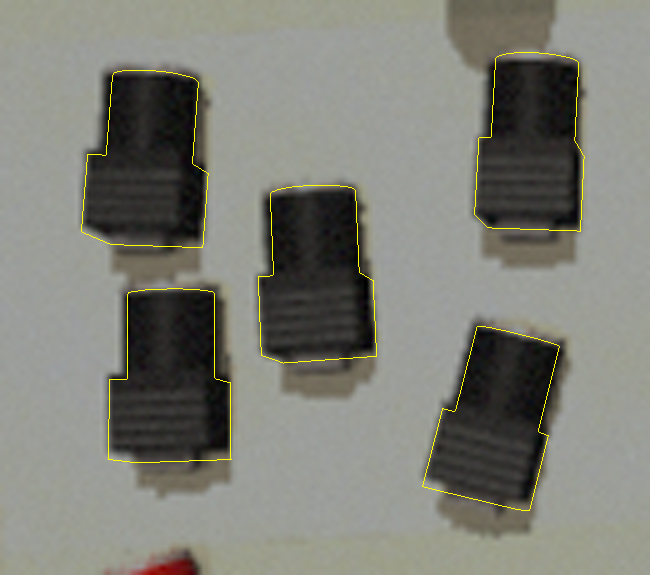

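View pics/o2.png

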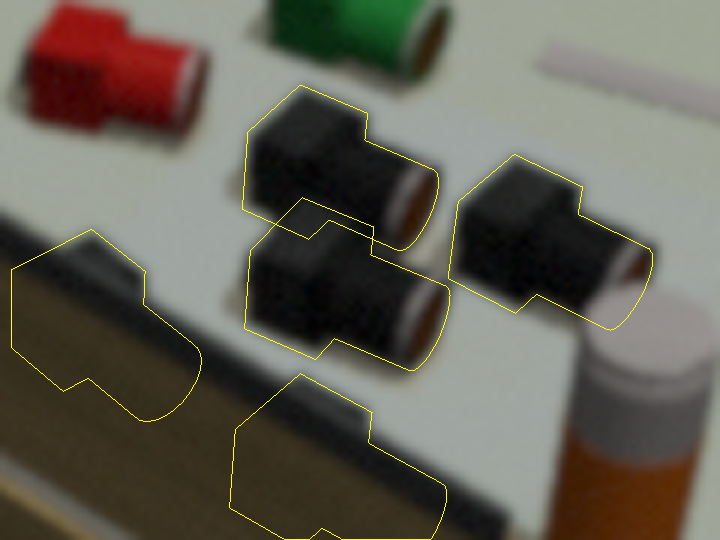

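```bash
cat >> h.py <<'E'
def st():
    s=ctrl.get_state(); Rm=R.from_rotvec(s['tool_rot']).as_matrix()
    return s,np.array(s['position']),np.degrees(np.arctan2(Rm[1,0],Rm[0,0]))
def plan(wps,mm=45,start=None,f=0):
    """wps: list of (x,y,z,az_deg[,mm]); prints rows"""
    if start is None:
        s,p,az=st(); print('at',p.round(4),'az',round(az,1),'t',round(s['time'],2),'q7',s['joint_positions'][6].round(2),'F',s['ft_force'].round(1),'g',round(s['grip_width'],3))
    else: p,az=np.array(start[:3]),start[3]
    rows=[];
    for w in wps:
        t=np.array(w[:3]); v=w[4] if len(w)>4 else mm; da=w[3]-az
        n=max(int(np.ceil(np.linalg.norm(t-p)/1e3**-1/v)),int(np.ceil(abs(da)/9.5)),1)
        P0,a0=p.copy(),az
        seg=[]
        for i in range(1,n+1):
            g=P0+(t-P0)*i/n; d=(g-p)*1000; c,s_=np.cos(np.radians(az)),np.sin(np.radians(az))
            tx=round(d[0]*c+d[1]*s_); tz=round(-d[0]*s_+d[1]*c); ty=round(-d[2])
            yw=round(-((a0+da*i/n)-az),1)
            seg.append(f'{tx} {ty} {tz} {yw:g} {f}')
            p=p+np.array([tx*c-tz*s_,tx*s_+tz*c,-ty])/1e3; az-=yw
        print(len(seg),'rows:','; '.join(seg))
    print('ends',p.round(4),round(az,1))
E
python3 - <<'E'
from h import *
plan([(.50,-.35,.30,-40),(.56,-.1,.32,-60),(.4375,.3884,.30,-88.2)])
plan([(.4375,.3884,.013,-88.2)],mm=50,start=(.4375,.3884,.30,-88.2))
E
```

```text
at [ 0.2504 -0.5994  0.2217] az -67.3 t 0.15 q7 -0.06 F [0.5 0.5 0.4] g 1.0
9 rows: -15 -9 36 -3 0; -13 -8 37 -3.1 0; -11 -9 38 -3 0; -9 -9 38 -3 0; -7 -8 39 -3.1 0; -5 -9 39 -3 0; -2 -9 39 -3.1 0; -1 -9 39 -3 0; 1 -8 39 -3 0
6 rows: -19 -3 38 3.3 0; -21 -4 38 3.4 0; -24 -3 35 3.3 0; -25 -4 35 3.3 0; -28 -3 33 3.3 0; -29 -3 31 3.4 0
12 rows: -40 2 11 2.3 0; -41 1 10 2.4 0; -41 2 8 2.3 0; -42 2 7 2.4 0; -41 1 5 2.3 0; -42 2 3 2.4 0; -42 2 1 2.3 0; -42 1 0 2.4 0; -42 2 -2 2.3 0; -42 1 -4 2.4 0; -41 2 -6 2.3 0; -42 2 -7 2.4 0
ends [0.4375 0.3887 0.2997] -88.2
6 rows: 0 48 0 -0 0; 0 48 0 -0 0; 0 48 0 -0 0; 0 47 0 -0 0; 0 48 0 -0 0; 0 48 0 -0 0
ends [0.4375 0.3884 0.013 ] -88.2
```

Request:
{"api": "drive_tool", "payload": {"increments": "-15 -9 36 -3 0; -13 -8 37 -3.1 0; -11 -9 38 -3 0; -9 -9 38 -3 0; -7 -8 39 -3.1 0; -5 -9 39 -3 0; -2 -9 39 -3.1 0; -1 -9 39 -3 0; 1 -8 39 -3 0; -19 -3 38 3.3 0; -21 -4 38 3.4 0; -24 -3 35 3.3 0; -25 -4 35 3.3 0; -28 -3 33 3.3 0; -29 -3 31 3.4 0", "squeeze": 25}}

```text
time: 2.02
position: [0.5602, -0.0957, 0.3215]
tool_rot: [-1.413, 0.813, -0.814]
ft_force: [0.2, -0.1, -0.0]
grip_width: 1.0
```

Request:
{"api": "drive_tool", "payload": {"increments": "-40 2 11 2.3 0; -41 1 10 2.4 0; -41 2 8 2.3 0; -42 2 7 2.4 0; -41 1 5 2.3 0; -42 2 3 2.4 0; -42 2 1 2.3 0; -42 1 0 2.4 0; -42 2 -2 2.3 0; -42 1 -4 2.4 0; -41 2 -6 2.3 0; -42 2 -7 2.4 0; 0 0 0 0 0"}}

```text
time: 3.65
position: [0.4324, 0.394, 0.3009]
tool_rot: [-1.228, 1.18, -1.176]
ft_force: [0.2, 0.2, 0.3]
grip_width: 1.005
```

Run:
```python
from h import *
snap('wrist','w1')
plan([(.4375,.3884,.10,-88.2)])
print(st()[0]['joint_positions'].round(2))
```

```text
at [0.4342 0.3915 0.3009] az -87.8 t 3.7 q7 -2.45 F [ 0.3 -0.9  0.2] g 0.997
5 rows: 1 40 1 0.1 0; 0 40 0 0.1 0; 1 41 1 0.1 0; 1 40 1 0.1 0; 0 40 0 0 0
ends [0.4373 0.3886 0.0999] -88.2
[-0.07  0.24 -0.85  1.47  0.18  1.51 -2.45]
```

View pics/w1.png

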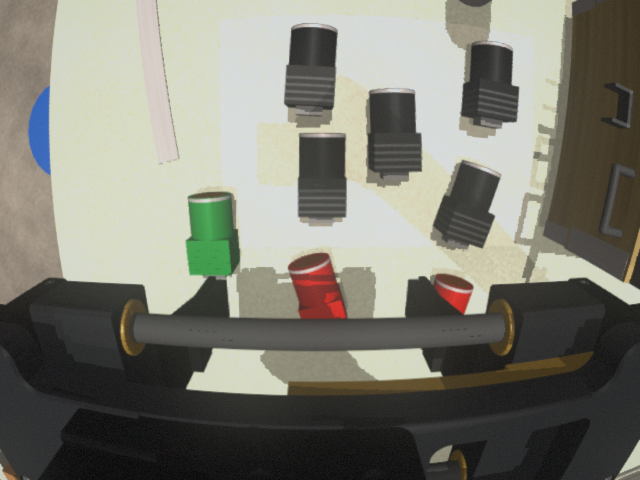

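Run:
```python
from h import *
d=np.load('pics/w1.npz')
c=[(.583,.406,-.03),(.5155,.3077,.07),(.591,.1855,-.02),(.4575,.389,.03),(.4337,.2045,-.23)]
for p in c: print(wproj(W(p,[[0,0,.027]]),d['mtx'],d['camera_from_world']).round(0))
print(wproj([[.4342,.3915,0]],d['mtx'],d['camera_from_world']))
for px in [(322,175),(312,68),(394,132),(490,84),(466,205)]: print(px,wunproj([px],.027,d['mtx'],d['camera_from_world']).round(3))
```

```text
[[313.  73.]]
[[394. 135.]]
[[491.  86.]]
[[323. 180.]]
[[467. 208.]]
[[319.49820723 195.35602714]]
(322, 175) [[0.463 0.39  0.027]]
(312, 68) [[0.589 0.407 0.027]]
(394, 132) [[0.519 0.308 0.027]]
(490, 84) [[0.594 0.187 0.027]]
(466, 205) [[0.437 0.207 0.027]]
```

Run:
```python
from h import *
d=np.load('pics/w1.npz')
c=[(.583,.406,-.03),(.5155,.3077,.07),(.591,.1855,-.02),(.4575,.389,.03),(.4337,.2045,-.23)]
for r in fitlamps(d,c,pf=wproj,S=3,half=60): print(r)
plan([(.4385,.389,.013,-88.2)])
```

```text
(array([ 0.6391,  0.4079, -0.0168]), np.float64(0.629))
(array([0.5163, 0.3094, 0.1075]), np.float64(0.708))
(array([0.5911, 0.1878, 0.016 ]), np.float64(0.755))
(array([0.4929, 0.3907, 0.0371]), np.float64(0.686))
(array([ 0.4354,  0.2049, -0.2136]), np.float64(0.739))
at [0.4342 0.3915 0.3009] az -87.8 t 3.7 q7 -2.45 F [ 0.3 -0.9  0.2] g 0.997
7 rows: 0 41 1 0.1 0; 1 41 0 0 0; 0 41 1 0.1 0; 1 42 0 0.1 0; 0 41 1 0 0; 0 41 1 0.1 0; 1 41 0 0 0
ends [0.4383 0.3887 0.0129] -88.2
```

Request:
{"api": "drive_tool", "payload": {"increments": "0 41 1 0 0; 0 41 0 0 0; 0 41 0 0 0; 0 41 0 0 0; 0 41 0 0 0; 0 41 0 0 0; 0 30 0 0 0; 0 11 0 0 0; 0 0 0 0 0; 0 0 0 0 0"}}

```text
time: 4.95
position: [0.4395, 0.3891, 0.0151]
tool_rot: [-1.221, 1.185, -1.186]
ft_force: [0.6, -0.4, 0.2]
grip_width: 1.002
```

Run:
```python
from h import *
snap('wrist','w2'); s,p,az=st(); print(p,az)
```

```text
[0.43955738 0.38914846 0.01516259] -88.22332606930732
```

View pics/w2.png

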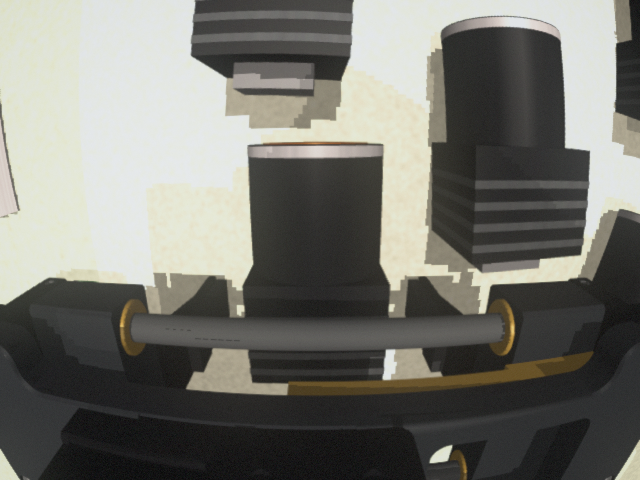

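Request:
{"api": "drive_tool", "payload": {"increments": "0 0 0 0 255; 0 0 0 0 255; 0 0 0 0 255; 0 0 0 0 255; 0 -15 0 0 255; 0 -40 0 0 255; 0 -50 0 0 255; 0 -50 0 0 255; 0 -50 0 0 255; 0 -50 0 0 255; 0 0 0 0 255"}}

```text
time: 6.38
position: [0.4394, 0.3903, 0.2733]
tool_rot: [-1.216, 1.183, -1.186]
ft_force: [-1.7, 0.3, -4.9]
grip_width: 0.616
```

```bash
cat >> h.py <<'E'
def cw(x,y,z=0): return W(CASE,[[x,y,z]])[0]
E
python3 - <<'E'
from h import *
snap('wrist','w3')
# place far +y bay: case (114, 62) lamp centre, grip at y 42
g=cw(.114,.042); print(g)
plan([(*g[:2],.29,-4.7)],f=255)
E
```

```text
[ 0.68214733 -0.06914354  0.        ]
at [0.4386 0.3889 0.2702] az -88.2 t 6.42 q7 -2.45 F [ 0.1 -0.4 -5.5] g 0.62
12 rows: 39 -2 19 -7 255; 41 -1 14 -6.9 255; 42 -2 10 -7 255; 43 -2 4 -6.9 255; 43 -1 -2 -7 255; 43 -2 -6 -6.9 255; 42 -2 -12 -7 255; 40 -1 -16 -7 255; 37 -2 -21 -6.9 255; 35 -2 -26 -7 255; 31 -1 -30 -6.9 255; 28 -2 -33 -7 255
ends [ 0.6822 -0.0691  0.2902] -4.7
```

View pics/w3.png

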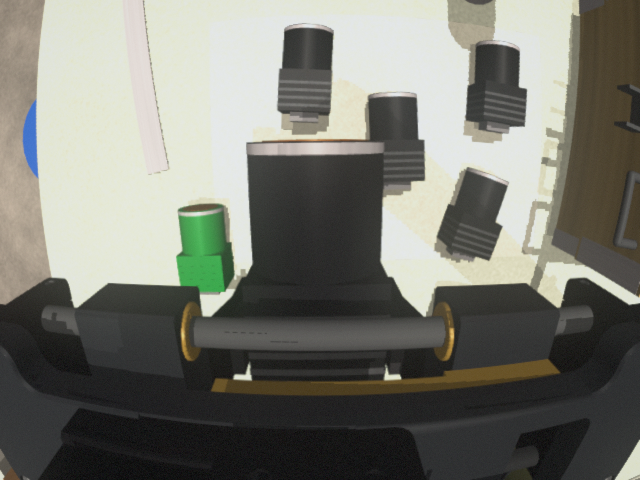

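Request:
{"api": "drive_tool", "payload": {"increments": "39 -2 19 -7 255; 41 -1 14 -6.9 255; 42 -2 10 -7 255; 43 -2 4 -6.9 255; 43 -1 -2 -7 255; 43 -2 -6 -6.9 255; 42 -2 -12 -7 255; 40 -1 -16 -7 255; 37 -2 -21 -6.9 255; 35 -2 -26 -7 255; 31 -1 -30 -6.9 255; 28 -2 -33 -7 255; 0 0 0 0 255; 0 0 0 0 255; 0 0 0 0 255"}}

```text
time: 8.3
position: [0.6813, -0.068, 0.2877]
tool_rot: [-1.569, 0.064, -0.062]
ft_force: [0.3, -0.3, -4.1]
grip_width: 0.62
```

Run:
```python
from h import *
snap('wrist','w4');snap('top','t4')
g=cw(.114,.042); 
plan([(*g[:2],.12,-4.7),(*g[:2],.027,-4.7,25)],f=255)
```

```text
at [ 0.6816 -0.0683  0.2885] az -4.6 t 8.4 q7 -0.22 F [ 0.1 -0.1 -4.5] g 0.617
4 rows: 0 42 0 0 255; 0 42 0 0 255; 0 42 -1 0.1 255; 1 42 0 -0 255
4 rows: 0 23 0 -0 255; 0 24 0 -0 255; 0 23 0 -0 255; 0 23 0 -0 255
ends [ 0.6825 -0.0694  0.0275] -4.7
```

View pics/w4.png

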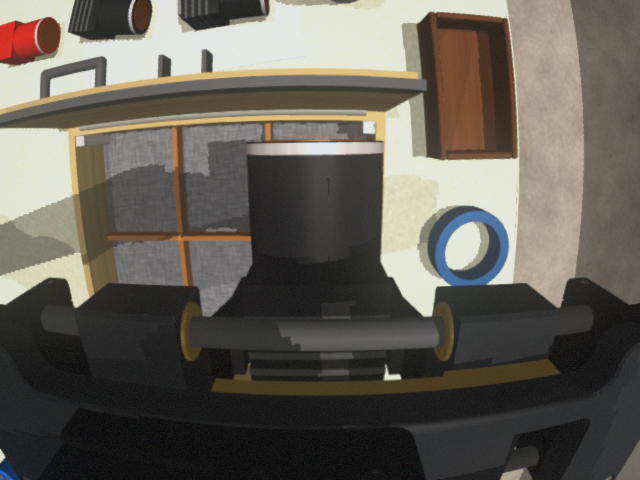

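View pics/t4.png

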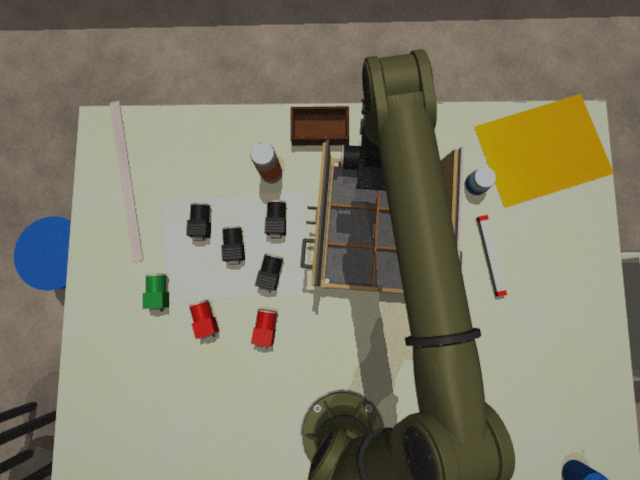

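Request:
{"api": "drive_tool", "payload": {"increments": "0 42 0 0 255; 0 42 0 0 255; 0 42 -1 0 255; 1 42 0 0 255; 0 0 0 0 255"}}

```text
time: 9.02
position: [0.6798, -0.0708, 0.1167]
tool_rot: [-1.57, 0.07, -0.058]
ft_force: [-0.8, 0.5, -4.1]
grip_width: 0.619
```

Run:
```python
from h import *
snap('scene','s5')
g=cw(.114,.042); 
plan([(*g[:2],.027,-4.7,25)],f=255)
```

```text
at [ 0.6819 -0.0705  0.1198] az -4.7 t 9.07 q7 -0.27 F [ 0.2 -0.1 -3.4] g 0.62
4 rows: 0 23 0 0 255; 0 23 1 0 255; 0 24 0 0 255; 0 23 0 0 255
ends [ 0.682  -0.0695  0.0268] -4.7
```

View pics/s5.png

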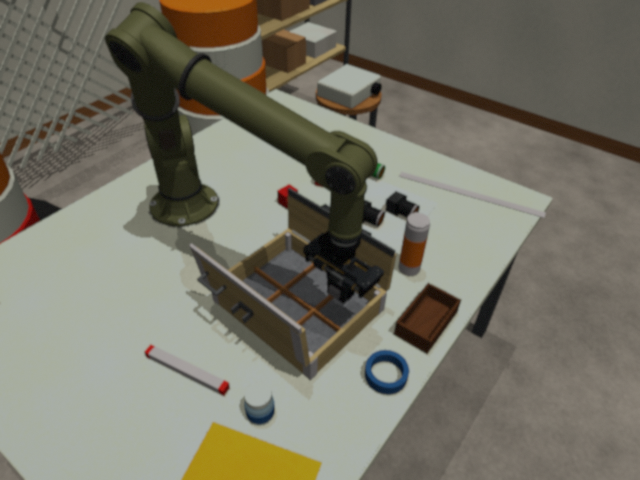

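Arm is high, plenty of clearance. Lower and release, then lift.

Request:
{"api": "drive_tool", "payload": {"increments": "0 23 0 0 255; 0 23 1 0 255; 0 24 0 0 255; 0 18 0 0 255; 0 6 0 0 255; 0 0 0 0 255; 0 0 0 0 65; 0 0 0 0 65; 0 0 0 0 65"}}

```text
time: 10.2
position: [0.684, -0.0699, 0.0279]
tool_rot: [-1.57, 0.063, -0.067]
ft_force: [-0.4, 0.3, -0.1]
grip_width: 0.734
```

Request:
{"api": "drive_tool", "payload": {"increments": "0 -20 0 0 65; 0 -40 0 0 65; 0 -50 0 0 65; 0 -50 0 0 65; 0 -50 0 0 65; 0 -50 0 0 65; 0 0 0 0 65"}}

```text
time: 11.08
position: [0.6852, -0.0688, 0.2939]
tool_rot: [-1.57, 0.056, -0.073]
ft_force: [0.6, -0.3, -0.2]
grip_width: 0.749
```

Run:
```python
from h import *
d=snap('top','t6');snap('wrist','w6')
c=[(.583,.406,-.03),(.5155,.3077,.07),(.591,.1855,-.02),(.4337,.2045,-.23)]
L=fitlamps(d,c)
for r in L: print(r)
x,y,t=L[0][0]; g=(x-.02*np.cos(t),y-.02*np.sin(t)); az=np.degrees(t)-90
plan([(*g,.28,az),(*g,.014,az,50)],f=0)
```

```text
(array([ 0.5843,  0.4063, -0.0446]), np.float64(0.881))
(array([0.5164, 0.307 , 0.0956]), np.float64(0.88))
(array([ 0.5913,  0.1857, -0.0085]), np.float64(0.875))
(array([ 0.4346,  0.2032, -0.2387]), np.float64(0.881))
at [ 0.6832 -0.0695  0.2882] az -4.7 t 11.18 q7 -0.22 F [ 0.2 -0.2 -1.2] g 0.745
11 rows: -14 1 42 8 0; -20 0 40 8 0; -26 1 37 8 0; -30 1 33 7.9 0; -35 1 28 8 0; -38 0 23 8 0; -41 1 18 8 0; -43 1 12 8 0; -44 1 6 8 0; -45 0 -1 8 0; -44 1 -6 8 0
6 rows: 0 44 0 -0 0; 0 45 0 -0 0; 0 44 0 -0 0; 0 44 0 -0 0; 0 45 0 -0 0; 0 44 0 -0 0
ends [0.5647 0.4073 0.0142] -92.6
```

View pics/w6.png

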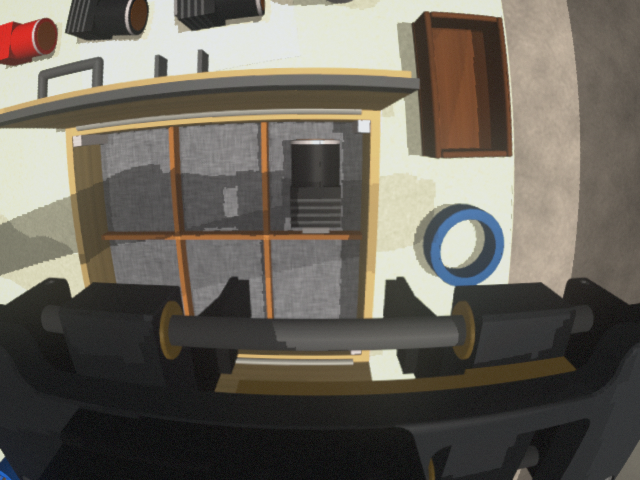

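Request:
{"api": "drive_tool", "payload": {"increments": "-14 1 42 8 0; -20 0 40 8 0; -26 1 37 8 0; -30 1 33 7.9 0; -35 1 28 8 0; -38 0 23 8 0; -41 1 18 8 0; -43 1 12 8 0; -44 1 6 8 0; -45 0 -1 8 0; -44 1 -6 8 0; 0 44 0 0 0; 0 45 0 0 0; 0 44 0 0 0; 0 0 0 0 0"}}

```text
time: 13.05
position: [0.5621, 0.4041, 0.1399]
tool_rot: [-1.198, 1.246, -1.244]
ft_force: [1.0, -0.3, 1.2]
grip_width: 1.002
```

Run:
```python
from h import *
snap('wrist','w7')
x,y,t=.5838,.4063,-.038; g=(x-.02*np.cos(t),y-.02*np.sin(t)); az=np.degrees(t)-90
plan([(*g,.014,az,45)],f=0)
```

```text
at [0.5636 0.4057 0.1434] az -92.6 t 13.1 q7 -2.49 F [-0.1  0.3  0.8] g 1.0
3 rows: 0 43 0 -0.1 0; -1 43 0 -0.2 0; 0 43 0 -0.1 0
ends [0.5636 0.4067 0.0144] -92.2
```

View pics/w7.png

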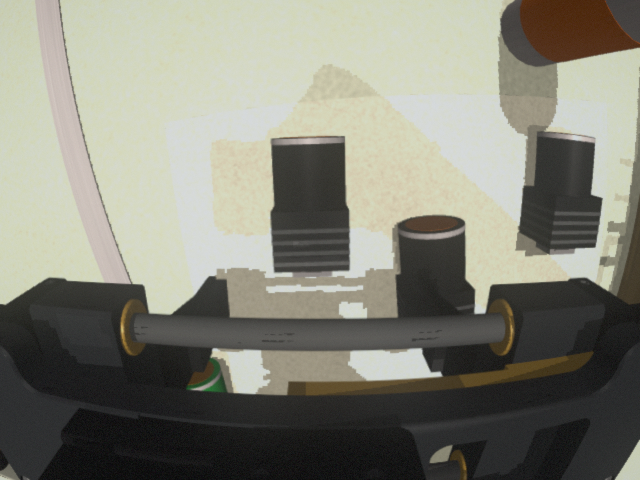

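Request:
{"api": "drive_tool", "payload": {"increments": "0 43 0 0 40; -1 43 0 0 40; 0 32 0 0 40; 0 11 0 0 40; 0 0 0 0 40; 0 0 0 0 255; 0 0 0 0 255; 0 0 0 0 255; 0 0 0 0 255; 0 -15 0 0 255; 0 -40 0 0 255; 0 -50 0 0 255; 0 -50 0 0 255; 0 -50 0 0 255; 0 -50 0 0 255; 0 0 0 0 255"}}

```text
time: 15.1
position: [0.5657, 0.4098, 0.2768]
tool_rot: [-1.179, 1.241, -1.241]
ft_force: [0.3, 0.7, -3.7]
grip_width: 0.619
```

Run:
```python
from h import *
g=cw(.0,.042)
s,p,az=st(); print(p)
plan([(p[0],p[1],.285,-60),(*g[:2],.29,-4.7),(*g[:2],.12,-4.7),(*g[:2],.027,-4.7,25)],f=255)
```

```text
[0.56568123 0.40982469 0.27680389]
at [0.5657 0.4098 0.2768] az -92.6 t 15.1 q7 -2.46 F [ 0.3  0.7 -3.7] g 0.619
4 rows: 0 -2 0 -8.2 255; 0 -2 0 -8.1 255; 0 -2 0 -8.2 255; 0 -2 0 -8.1 255
11 rows: 37 0 -21 -5 255; 35 -1 -24 -5.1 255; 33 0 -28 -5 255; 30 -1 -30 -5 255; 28 0 -32 -5 255; 25 -1 -35 -5.1 255; 21 0 -37 -5 255; 18 -1 -39 -5 255; 15 0 -40 -5.1 255; 11 -1 -41 -5 255; 7 0 -42 -5 255
4 rows: 0 42 0 -0 255; 0 43 0 -0 255; 0 42 0 -0 255; 0 43 0 -0 255
4 rows: 0 23 0 -0 255; 0 23 0 -0 255; 0 24 0 -0 255; 0 23 0 -0 255
ends [ 0.5681 -0.0596  0.0268] -4.7
```

Request:
{"api": "drive_tool", "payload": {"increments": "0 -2 0 -8.2 255; 0 -2 0 -8.1 255; 0 -2 0 -8.2 255; 0 -2 0 -8.1 255; 37 0 -21 -5 255; 35 -1 -24 -5.1 255; 33 0 -28 -5 255; 30 -1 -30 -5 255; 28 0 -32 -5 255; 25 -1 -35 -5.1 255; 21 0 -37 -5 255; 18 -1 -39 -5 255; 15 0 -40 -5.1 255; 11 -1 -41 -5 255; 7 0 -42 -5 255; 0 0 0 0 255; 0 42 0 0 255; 0 43 0 0 255; 0 42 0 0 255; 0 20 0 0 255"}}

```text
time: 17.6
position: [0.5643, -0.0607, 0.1338]
tool_rot: [-1.569, 0.069, -0.059]
ft_force: [-1.0, -0.3, -3.1]
grip_width: 0.62
```

Request:
{"api": "drive_tool", "payload": {"increments": "0 0 0 0 255; 0 0 0 0 255"}}

```text
time: 17.85
position: [0.5683, -0.0612, 0.1391]
tool_rot: [-1.57, 0.063, -0.067]
ft_force: [-0.2, 0.4, -3.4]
grip_width: 0.619
```

Run:
```python
from h import *
g=cw(.0,.042);snap('wrist','w8')
plan([(*g[:2],.026,-4.7,25)],f=255)
```

```text
at [ 0.5685 -0.0613  0.1394] az -4.7 t 17.9 q7 -0.18 F [-1.2  0.4 -4. ] g 0.619
5 rows: 0 23 0 -0 255; 0 22 1 -0 255; 0 23 0 -0 255; 0 23 0 -0 255; 0 22 1 -0 255
ends [ 0.5687 -0.0593  0.0264] -4.7
```

View pics/w8.png

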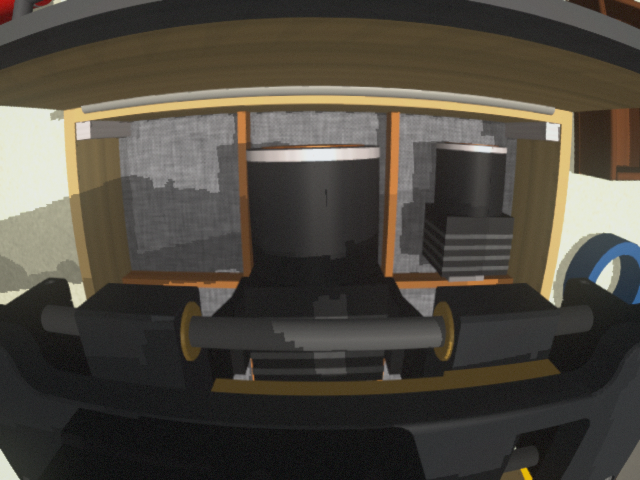

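Request:
{"api": "drive_tool", "payload": {"increments": "0 23 0 0 255; 0 22 1 0 255; 0 23 0 0 255; 0 23 0 0 255; 0 15 1 0 255; 0 6 0 0 255; 0 0 0 0 255; 0 0 0 0 65; 0 0 0 0 65; 0 0 0 0 65; 0 -20 0 0 65; 0 -40 0 0 65; 0 -50 0 0 65; 0 -50 0 0 65; 0 -50 0 0 65; 0 -50 0 0 65; 0 0 0 0 65"}}

```text
time: 20.02
position: [0.5697, -0.0587, 0.2916]
tool_rot: [-1.571, 0.057, -0.072]
ft_force: [-0.0, 0.3, -0.8]
grip_width: 0.747
```

Run:
```python
from h import *
d=snap('top','t9')
c=[(.5155,.3077,.07),(.591,.1855,-.02),(.4337,.2045,-.23)]
L=fitlamps(d,c)
for r in L: print(r)
x,y,t=L[0][0]; g=(x-.02*np.cos(t),y-.02*np.sin(t)); az=np.degrees(t)-90
plan([(*g,.28,az),(*g,.014,az,45)],f=0)
```

```text
(array([0.5157, 0.3069, 0.0956]), np.float64(0.881))
(array([ 0.5913,  0.1857, -0.0088]), np.float64(0.877))
(array([ 0.4344,  0.2027, -0.2596]), np.float64(0.885))
at [ 0.5684 -0.0589  0.2888] az -4.7 t 20.07 q7 -0.13 F [ 0.5 -0.2 -1.2] g 0.742
9 rows: -11 1 40 8.9 0; -18 1 37 8.8 0; -22 1 34 8.9 0; -28 1 31 8.9 0; -33 1 25 8.9 0; -36 1 21 8.8 0; -38 1 14 8.9 0; -40 1 9 8.9 0; -42 1 2 8.8 0
6 rows: 0 44 0 0 0; 0 45 0 0 0; 0 44 0 0 0; 0 44 0 0 0; 0 44 0 0 0; 0 45 0 0 0
ends [0.4956 0.3054 0.0138] -84.5
```

View pics/t9.png

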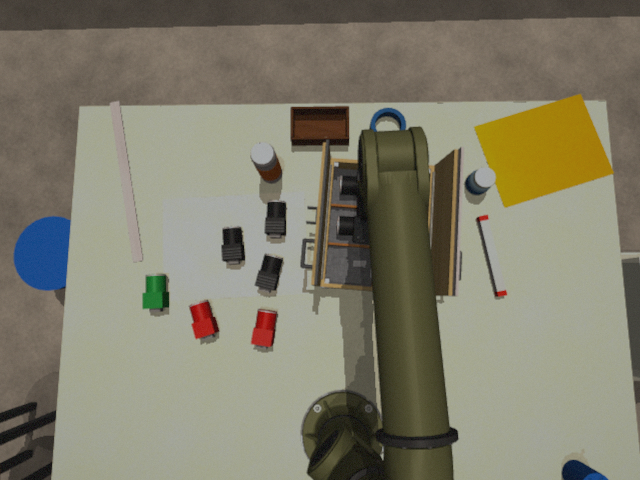

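Request:
{"api": "drive_tool", "payload": {"increments": "-11 1 40 8.9 0; -18 1 37 8.8 0; -22 1 34 8.9 0; -28 1 31 8.9 0; -33 1 25 8.9 0; -36 1 21 8.8 0; -38 1 14 8.9 0; -40 1 9 8.9 0; -42 1 2 9 30; 0 44 0 0 30; 0 45 0 0 30; 0 44 0 0 30; 0 0 0 0 30"}}

```text
time: 21.7
position: [0.4918, 0.3028, 0.1396]
tool_rot: [-1.26, 1.145, -1.139]
ft_force: [0.1, 0.0, -0.2]
grip_width: 0.884
```

Run:
```python
from h import *
snap('wrist','w10')
x,y,t=.5158,.307,.085; g=(x-.02*np.cos(t),y-.02*np.sin(t)); az=np.degrees(t)-90
plan([(*g,.014,az,45)],f=30)
```

```text
at [0.4935 0.3042 0.1424] az -84.7 t 21.75 q7 -2.28 F [0.4 0.7 1. ] g 0.888
3 rows: 0 43 1 0.1 30; -1 43 1 0.2 30; 0 42 1 0.1 30
ends [0.4964 0.3054 0.0144] -85.1
```

View pics/w10.png

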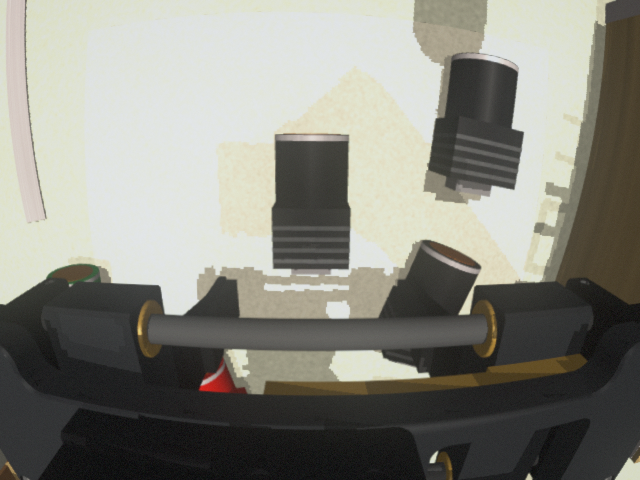

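Request:
{"api": "drive_tool", "payload": {"increments": "0 43 0 0 30; -1 43 0 0 30; 0 32 0 0 30; 0 10 0 0 30; 0 0 0 0 30; 0 0 0 0 255; 0 0 0 0 255; 0 0 0 0 255; 0 0 0 0 255; 0 -15 0 0 255; 0 -40 0 0 255; 0 -50 0 0 255; 0 -50 0 0 255; 0 -50 0 0 255; 0 -55 0 0 255; 0 0 0 0 255; 0 0 0 0 255"}}

```text
time: 23.88
position: [0.4936, 0.3048, 0.2739]
tool_rot: [-1.255, 1.142, -1.141]
ft_force: [0.7, -1.3, -6.5]
grip_width: 0.614
```

Run:
```python
from h import *
g=cw(-.114,.042)
plan([(*g[:2],.29,-4.7),(*g[:2],.13,-4.7),(*g[:2],.027,-4.7,25)],f=255)
```

```text
at [0.4936 0.3048 0.2739] az -84.7 t 23.88 q7 -2.22 F [ 0.7 -1.3 -6.5] g 0.614
9 rows: 39 -2 -8 -8.9 255; 37 -2 -14 -8.9 255; 35 -1 -19 -8.9 255; 31 -2 -25 -8.9 255; 27 -2 -29 -8.9 255; 22 -2 -33 -8.8 255; 17 -1 -36 -8.9 255; 11 -2 -38 -8.9 255; 6 -2 -39 -8.9 255
4 rows: 0 40 0 -0 255; 0 40 0 -0 255; 0 40 0 -0 255; 0 40 0 -0 255
5 rows: 0 21 0 -0 255; 0 20 0 -0 255; 0 21 0 -0 255; 0 20 0 -0 255; 0 21 0 -0 255
ends [ 0.4554 -0.0502  0.0269] -4.7
```

Request:
{"api": "drive_tool", "payload": {"increments": "39 -2 -8 -8.9 255; 37 -2 -14 -8.9 255; 35 -1 -19 -8.9 255; 31 -2 -25 -8.9 255; 27 -2 -29 -8.9 255; 22 -2 -33 -8.8 255; 17 -1 -36 -8.9 255; 11 -2 -38 -8.9 255; 6 -2 -39 -8.9 255; 0 0 0 0 255; 0 40 0 0 255; 0 40 0 0 255; 0 40 0 0 255; 0 30 0 0 255; 0 0 0 0 255; 0 0 0 0 255"}}

```text
time: 25.88
position: [0.4566, -0.0488, 0.1419]
tool_rot: [-1.57, 0.064, -0.065]
ft_force: [0.6, -0.4, -5.4]
grip_width: 0.617
```

Run:
```python
from h import *
g=cw(-.114,.042);snap('wrist','w11')
plan([(*g[:2],.026,-4.7,25)],f=255)
```

```text
at [ 0.4572 -0.049   0.1426] az -4.7 t 25.93 q7 -0.02 F [-0.1 -0.8 -6.1] g 0.615
5 rows: 0 23 0 -0 255; -1 24 -1 -0 255; 0 23 0 -0 255; -1 23 0 -0 255; 0 24 -1 -0 255
ends [ 0.4551 -0.0509  0.0256] -4.7
```

View pics/w11.png

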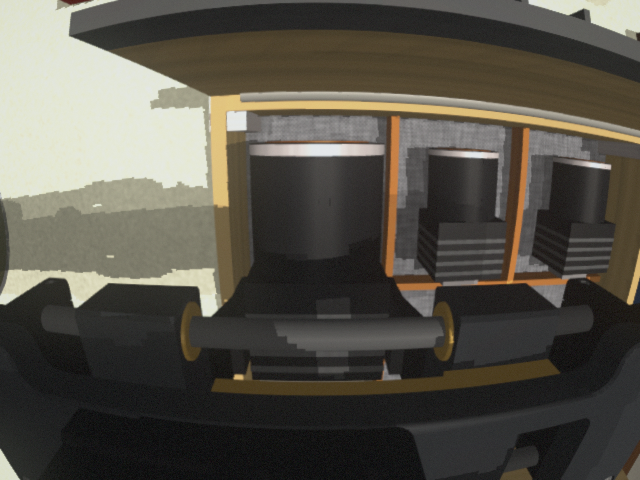

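Request:
{"api": "drive_tool", "payload": {"increments": "0 23 0 0 255; -1 24 -1 0 255; 0 23 0 0 255; -1 23 0 0 255; 0 17 -1 0 255; 0 6 0 0 255; 0 0 0 0 255; 0 0 0 0 65; 0 0 0 0 65; 0 0 0 0 65; 0 -20 0 0 65; 0 -40 0 0 65; 0 -50 0 0 65; 0 -50 0 0 65; 0 -50 0 0 65; 0 -50 0 0 65; 0 0 0 0 65"}}

```text
time: 28.05
position: [0.4566, -0.0511, 0.2899]
tool_rot: [-1.572, 0.058, -0.071]
ft_force: [0.1, 0.7, 0.3]
grip_width: 0.744
```

Run:
```python
from h import *
d=snap('top','t12')
c=[(.591,.1855,-.02),(.4337,.2045,-.23)]
L=fitlamps(d,c)
for r in L: print(r)
x,y,t=L[1][0]; g=(x-.02*np.cos(t),y-.02*np.sin(t)); az=np.degrees(t)-90
plan([(*g,.28,az),(*g,.014,az,45)],f=0)
```

```text
(array([ 0.5906,  0.1858, -0.0106]), np.float64(0.882))
(array([ 0.4346,  0.2038, -0.236 ]), np.float64(0.886))
at [ 0.4553 -0.0511  0.2874] az -4.7 t 28.1 q7 0.04 F [-0.5  0.6 -0.7] g 0.739
11 rows: -6 1 23 9 0; -9 0 22 9 0; -12 1 21 8.9 0; -16 1 18 9 0; -18 0 15 9 0; -20 1 13 9 0; -22 1 9 9 0; -24 0 6 9 0; -23 1 2 8.9 0; -24 1 -2 9 0; -23 0 -6 9 0
6 rows: 0 44 0 0 0; 0 45 0 0 0; 0 44 0 0 0; 0 45 0 0 0; 0 44 0 0 0; 0 44 0 0 0
ends [0.4148 0.2083 0.0144] -103.5
```

Request:
{"api": "drive_tool", "payload": {"increments": "-6 1 23 9 0; -9 0 22 9 0; -12 1 21 8.9 0; -16 1 18 9 0; -18 0 15 9 0; -20 1 13 9 0; -22 1 9 9 0; -24 0 6 9 0; -23 1 2 8.9 0; -24 1 -2 9 0; -23 0 -6 9 0; 0 44 0 0 0; 0 45 0 0 0; 0 44 0 0 0; 0 0 0 0 0"}}

```text
time: 29.98
position: [0.4102, 0.2073, 0.1421]
tool_rot: [-1.096, 1.386, -1.377]
ft_force: [-0.0, -0.7, 1.8]
grip_width: 0.999
```

Run:
```python
from h import *
snap('wrist','w13')
x,y,t=.4346,.2038,-.236; g=(x-.02*np.cos(t),y-.02*np.sin(t)); az=np.degrees(t)-90
plan([(*g,.014,az,45)],f=0)
```

```text
at [0.4121 0.2082 0.1444] az -103.5 t 30.02 q7 -2.34 F [0.7 0.2 0.6] g 1.0
3 rows: 0 43 1 0 0; -1 44 1 0 0; 0 43 1 0.1 0
ends [0.4153 0.2084 0.0144] -103.6
```

View pics/w13.png

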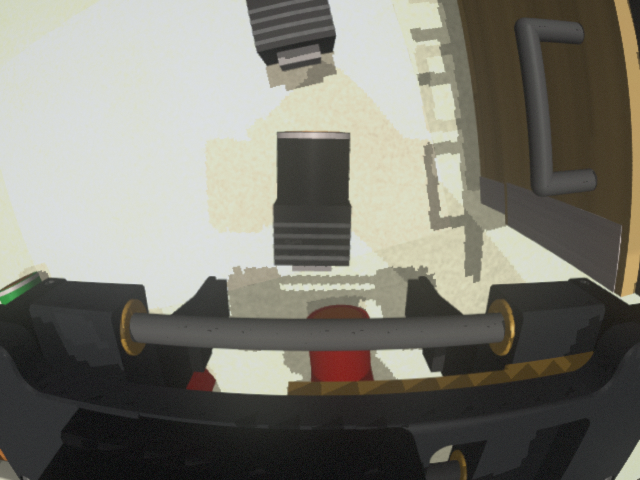

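Request:
{"api": "drive_tool", "payload": {"increments": "0 43 0 0 0; -1 43 0 0 0; 0 33 0 0 0; 0 11 0 0 0; 0 0 0 0 0; 0 0 0 0 255; 0 0 0 0 255; 0 0 0 0 255; 0 0 0 0 255; 0 -15 0 0 255; 0 -40 0 0 255; 0 -50 0 0 255; 0 -50 0 0 255; 0 -50 0 0 255; 0 -58 0 0 255; 0 0 0 0 255; 0 0 0 0 255"}}

```text
time: 32.15
position: [0.413, 0.2093, 0.2776]
tool_rot: [-1.091, 1.381, -1.381]
ft_force: [-1.3, -0.8, -3.7]
grip_width: 0.62
```

Run:
```python
from h import *
g=cw(.0,-.087)
plan([(.49,.15,.29,-60),(*g[:2],.29,-4.7),(*g[:2],.13,-4.7),(*g[:2],.027,-4.7,25)],f=255)
```

```text
at [0.413  0.2093 0.2776] az -103.5 t 32.15 q7 -2.13 F [-1.3 -0.8 -3.7] g 0.62
5 rows: 8 -2 18 -8.7 255; 10 -3 16 -8.7 255; 13 -2 15 -8.7 255; 15 -3 12 -8.7 255; 17 -2 10 -8.7 255
8 rows: 41 0 -14 -6.9 255; 39 0 -18 -6.9 255; 36 0 -24 -6.9 255; 34 0 -27 -6.9 255; 29 0 -31 -7 255; 26 0 -35 -6.9 255; 22 0 -37 -6.9 255; 16 0 -40 -6.9 255
4 rows: 0 40 0 0 255; 0 40 0 0 255; 0 40 0 0 255; 0 40 0 0 255
5 rows: 0 21 0 0 255; 0 20 0 0 255; 0 21 0 0 255; 0 20 0 0 255; 0 21 0 0 255
ends [ 0.5575 -0.1886  0.0266] -4.7
```

Request:
{"api": "drive_tool", "payload": {"increments": "8 -2 18 -8.7 255; 10 -3 16 -8.7 255; 13 -2 15 -8.7 255; 15 -3 12 -8.7 255; 17 -2 10 -8.7 255; 41 0 -14 -6.9 255; 39 0 -18 -6.9 255; 36 0 -24 -6.9 255; 34 0 -27 -6.9 255; 29 0 -31 -7 255; 26 0 -35 -6.9 255; 22 0 -37 -6.9 255; 16 0 -40 -6.9 255; 0 0 0 0 255; 0 40 0 0 255; 0 40 0 0 255; 0 40 0 0 255; 0 30 0 0 255; 0 0 0 0 255; 0 0 0 0 255"}}

```text
time: 34.65
position: [0.5586, -0.1879, 0.141]
tool_rot: [-1.569, 0.064, -0.064]
ft_force: [0.3, -0.2, -3.0]
grip_width: 0.621
```

Run:
```python
from h import *
g=cw(0,-.087);snap('wrist','w14')
plan([(*g[:2],.026,-4.7,25)],f=255)
```

```text
at [ 0.559  -0.1882  0.1417] az -4.7 t 34.7 q7 -0.08 F [ 0.6  1.1 -3.5] g 0.618
5 rows: 0 23 0 0 255; 0 23 0 0 255; -1 23 0 0 255; 0 24 0 0 255; 0 23 0 0 255
ends [ 0.558  -0.1882  0.0257] -4.7
```

View pics/w14.png

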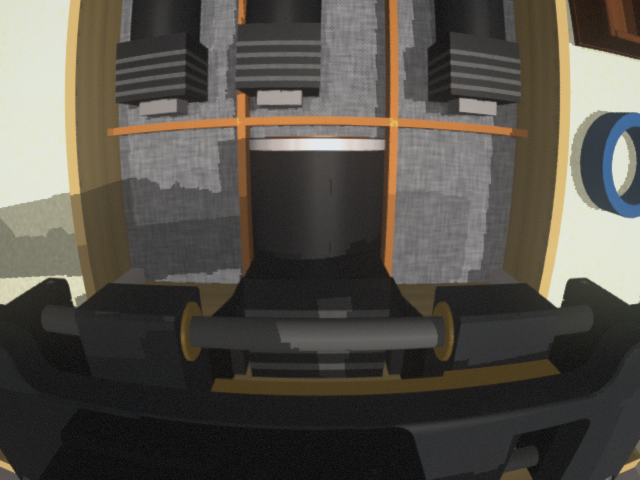

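Request:
{"api": "drive_tool", "payload": {"increments": "0 23 0 0 255; 0 23 0 0 255; -1 23 0 0 255; 0 24 0 0 255; 0 16 0 0 255; 0 6 0 0 255; 0 0 0 0 255; 0 0 0 0 65; 0 0 0 0 65; 0 0 0 0 65; 0 -20 0 0 65; 0 -40 0 0 65; 0 -50 0 0 65; 0 -50 0 0 65; 0 -50 0 0 65; 0 -50 0 0 65; 0 0 0 0 65"}}

```text
time: 36.83
position: [0.5597, -0.188, 0.2914]
tool_rot: [-1.573, 0.058, -0.071]
ft_force: [0.1, 0.0, -0.1]
grip_width: 0.745
```

Run:
```python
from h import *
d=snap('top','t15');snap('wrist','w15')
c=[(.591,.1855,-.02)]
L=fitlamps(d,c)
for r in L: print(r)
x,y,t=L[0][0]; g=(x-.02*np.cos(t),y-.02*np.sin(t)+.012); az=np.degrees(t)-90
plan([(*g,.28,az),(*g,.014,az,45)],f=0)
im=cv2.imread('pics/t15.png'); cv2.imwrite('pics/t15c.png',cv2.resize(im[130:310,290:480],None,fx=3.3,fy=3.3,interpolation=cv2.INTER_CUBIC))
```

```text
(array([ 0.5913,  0.1857, -0.0085]), np.float64(0.87))
at [ 0.5574 -0.1883  0.2868] az -4.7 t 36.92 q7 -0.01 F [-0.   1.  -0.8] g 0.742
10 rows: -2 1 39 8.6 0; -7 0 38 8.6 0; -13 1 36 8.5 0; -19 1 34 8.6 0; -23 0 31 8.6 0; -27 1 27 8.6 0; -32 1 22 8.6 0; -34 0 18 8.5 0; -37 1 13 8.6 0; -38 1 6 8.6 0
6 rows: 0 44 0 -0 0; 0 45 0 -0 0; 0 44 0 -0 0; 0 44 0 -0 0; 0 44 0 -0 0; 0 45 1 -0 0
ends [0.5718 0.1981 0.0138] -90.5
```

View pics/w15.png

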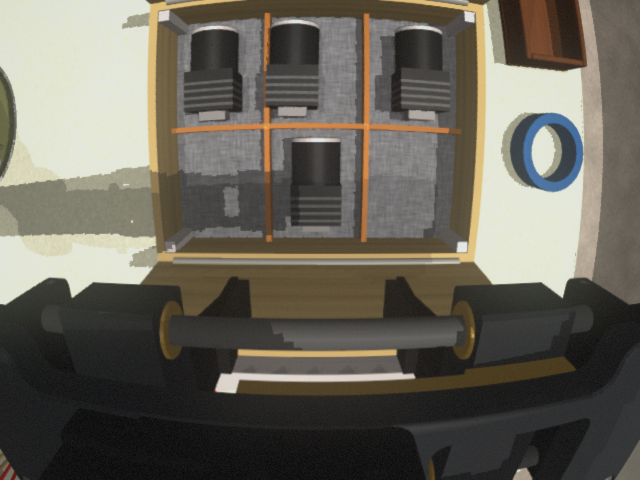

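View pics/t15c.png

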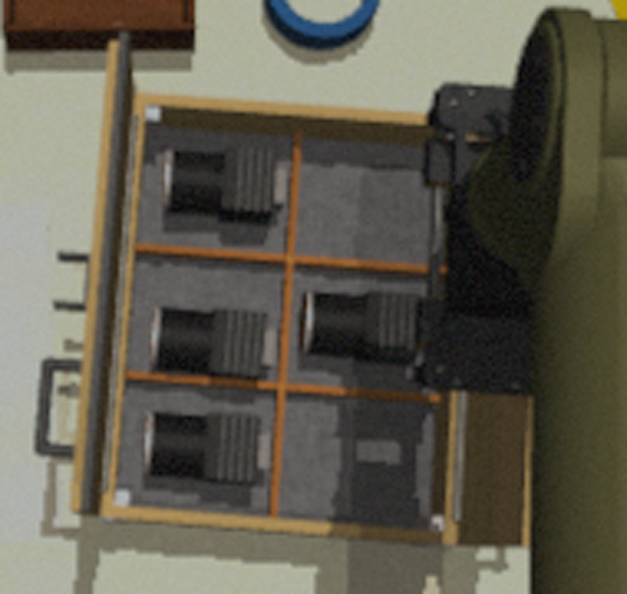

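Run:
```python
from h import *
d=np.load('pics/t15.npz');M,T=d['mtx'],d['camera_from_world']
for u,v in[(55,257),(52,306),(38,455)]: print(unproj([(290+u/3.3,130+v/3.3)],.145 if u>40 else .17,M,T))
d=np.load('pics/w15.npz')
g=[(*cw(.0,.062)[:2],np.pi/2-.0817),(*cw(-.02,.062)[:2],np.pi/2-.0817),(*cw(-.114,.062)[:2],np.pi/2-.0817),(*cw(.0,-.067)[:2],np.pi/2-.0817)]
b=cv2.cvtColor(d['img'],cv2.COLOR_RGB2BGR)
b=cv2.resize(b[0:270,140:500],None,fx=2.2,fy=2.2,interpolation=cv2.INTER_CUBIC)
for p in g[1:]:
    m=lampsil(p,wproj,d['mtx'],d['camera_from_world'],b.shape[:2],2.2,off=(140-.27,-.27),z0=.01)
    cs,_=cv2.findContours(m,0,1); cv2.drawContours(b,cs,-1,(0,255,255),1)
cv2.imwrite('pics/o3.png',b)
```

```text
[[0.60038669 0.09164263 0.145     ]]
[[0.56120789 0.09393342 0.145     ]]
[[0.44264301 0.10296924 0.17      ]]
```

View pics/o3.png

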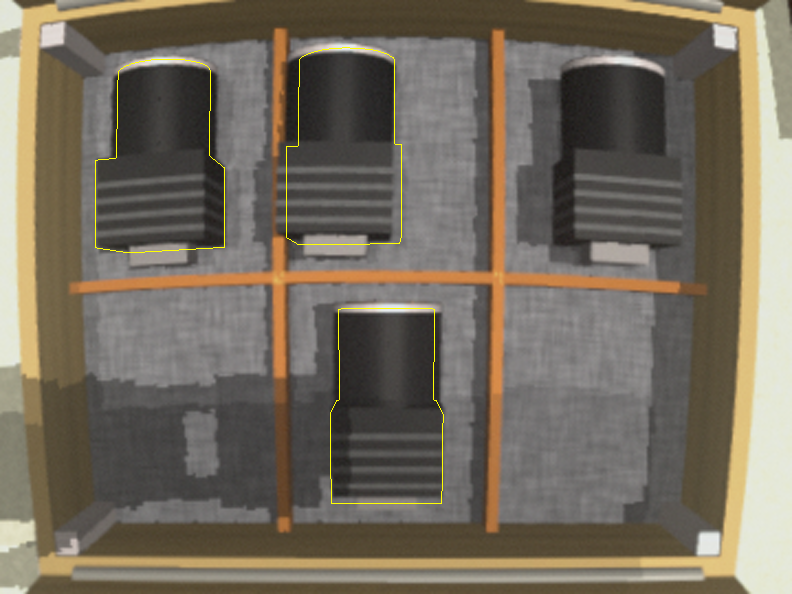

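Request:
{"api": "drive_tool", "payload": {"increments": "-2 1 39 8.6 0; -7 0 38 8.6 0; -13 1 36 8.5 0; -19 1 34 8.6 0; -23 0 31 8.6 0; -27 1 27 8.6 0; -32 1 22 8.6 0; -34 0 18 8.5 0; -37 1 13 8.6 0; -38 1 6 8.6 0; 0 0 0 0 0; 0 44 0 0 0; 0 45 0 0 0; 0 44 0 0 0; 0 0 0 0 0; 0 0 0 0 0"}}

```text
time: 38.92
position: [0.5714, 0.1976, 0.1468]
tool_rot: [-1.204, 1.215, -1.216]
ft_force: [0.4, -0.7, -0.2]
grip_width: 1.002
```

Run:
```python
from h import *
snap('wrist','w16')
plan([(.5713,.197,.014,-90.5,45)],f=0)
```

```text
at [0.5719 0.198  0.1476] az -90.5 t 38.98 q7 -2.21 F [ 0.5 -0.1  1. ] g 1.001
3 rows: 0 45 0 -0 0; 1 44 0 -0 0; 0 45 -1 -0 0
ends [0.5709 0.197  0.0136] -90.5
```

View pics/w16.png

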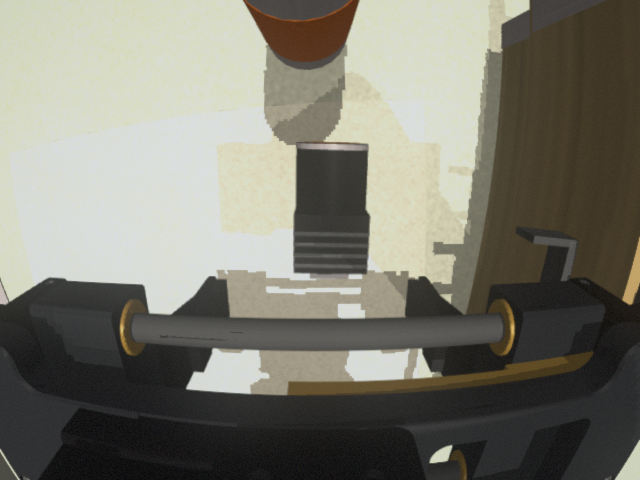

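Run:
```python
from h import *
d=np.load('pics/w16.npz')
print(wunproj([(305,66),(318,240)],0,d['mtx'],d['camera_from_world']), wunproj([(305,137)],0,d['mtx'],d['camera_from_world']))
T=d['camera_from_world'];print(-T[:3,:3].T@T[:3,3])
```

```text
[[0.70700949 0.20633073 0.        ]
 [0.55895263 0.19689703 0.        ]] [[0.6470947  0.20689224 0.        ]]
[0.64643255 0.19708454 0.30959769]
```

Request:
{"api": "drive_tool", "payload": {"increments": "1 22 0 0 0; 0 22 0 0 0; 0 22 0 0 0"}}

```text
time: 39.35
position: [0.5703, 0.1964, 0.0776]
tool_rot: [-1.206, 1.216, -1.216]
ft_force: [0.2, -0.3, -0.9]
grip_width: 1.0
```

Request:
{"api": "drive_tool", "payload": {"increments": "0 22 0 0 0; 0 22 0 0 0; 0 18 0 0 0; 0 4 0 0 0; 0 0 0 0 0; 0 0 0 0 0"}}

```text
time: 40.1
position: [0.5714, 0.1971, 0.0144]
tool_rot: [-1.203, 1.215, -1.216]
ft_force: [0.7, -0.3, 0.5]
grip_width: 1.002
```

Request:
{"api": "drive_tool", "payload": {"increments": "-3 0 0 0 60; -3 0 0 0 100; -3 0 0 0 255; -3 0 0 0 255; 0 0 0 0 255; 0 0 0 0 255; 0 0 0 0 255"}}

```text
time: 40.98
position: [0.5718, 0.2065, 0.014]
tool_rot: [-1.206, 1.215, -1.22]
ft_force: [0.2, -6.1, 3.0]
grip_width: 0.628
```

Request:
{"api": "drive_tool", "payload": {"increments": "0 -15 0 0 255; 0 -35 0 0 255; 0 -40 0 0 255; 0 -45 0 0 255; 0 -50 0 0 255; 0 -55 0 0 255; 0 -30 0 0 255; 0 0 0 0 255; 0 0 0 0 255"}}

```text
time: 42.1
position: [0.5697, 0.2087, 0.2815]
tool_rot: [-1.208, 1.217, -1.214]
ft_force: [0.5, -0.9, -5.1]
grip_width: 0.627
```

Run:
```python
from h import *
g=cw(.114,-.087)
snap('wrist','w17')
plan([(*g[:2],.29,-4.7),(*g[:2],.13,-4.7),(*g[:2],.027,-4.7,25)],f=255)
```

```text
at [0.5696 0.2084 0.2811] az -90.5 t 42.15 q7 -2.18 F [-0.7 -0.4 -5.3] g 0.629
10 rows: 41 -1 11 -8.6 255; 41 -1 4 -8.6 255; 42 -1 -2 -8.5 255; 41 -1 -8 -8.6 255; 39 0 -14 -8.6 255; 37 -1 -20 -8.6 255; 34 -1 -25 -8.5 255; 29 -1 -30 -8.6 255; 25 -1 -34 -8.6 255; 19 -1 -37 -8.6 255
4 rows: 0 40 0 0 255; 0 40 0 0 255; 0 40 0 0 255; 0 40 0 0 255
5 rows: 0 21 0 0 255; 0 20 0 0 255; 0 21 0 0 255; 0 20 0 0 255; 0 21 0 0 255
ends [ 0.6717 -0.1976  0.0271] -4.7
```

View pics/w17.png

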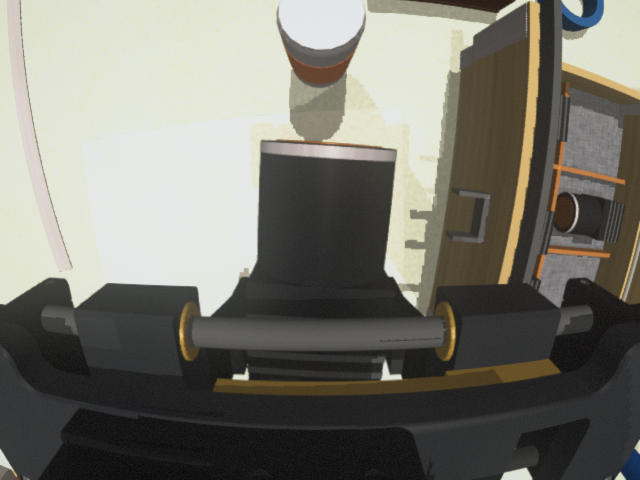

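Request:
{"api": "drive_tool", "payload": {"increments": "41 -1 11 -8.6 255; 41 -1 4 -8.6 255; 42 -1 -2 -8.5 255; 41 -1 -8 -8.6 255; 39 0 -14 -8.6 255; 37 -1 -20 -8.6 255; 34 -1 -25 -8.5 255; 29 -1 -30 -8.6 255; 25 -1 -34 -8.6 255; 19 -1 -37 -8.6 255; 0 0 0 0 255; 0 40 0 0 255; 0 40 0 0 255; 0 40 0 0 255; 0 30 0 0 255; 0 0 0 0 255; 0 0 0 0 255"}}

```text
time: 44.28
position: [0.673, -0.1968, 0.1432]
tool_rot: [-1.569, 0.064, -0.065]
ft_force: [0.4, -0.0, -4.8]
grip_width: 0.628
```

Run:
```python
from h import *
g=cw(.114,-.087);snap('wrist','w18')
plan([(*g[:2],.026,-4.7,25)],f=255)
```

```text
at [ 0.6735 -0.1969  0.144 ] az -4.7 t 44.33 q7 -0.2 F [ 0.4 -0.1 -5. ] g 0.63
5 rows: 0 24 0 -0 255; -1 23 0 -0 255; 0 24 -1 -0 255; 0 23 0 -0 255; -1 24 0 -0 255
ends [ 0.6714 -0.1977  0.026 ] -4.7
```

View pics/w18.png

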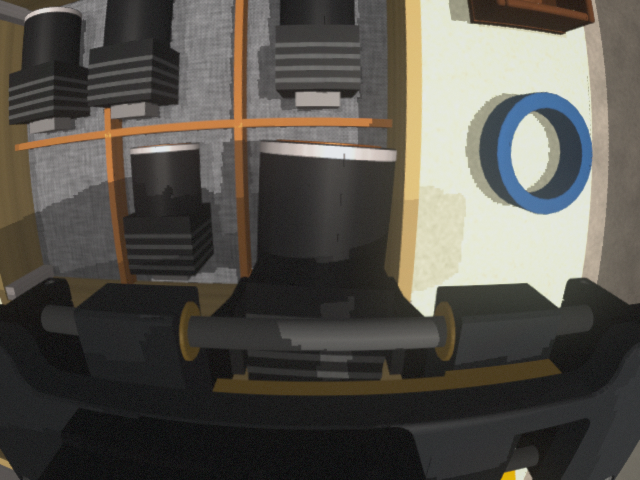

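Request:
{"api": "drive_tool", "payload": {"increments": "0 24 0 0 255; -1 23 0 0 255; -1 24 0 0 255; 0 23 0 0 255; -1 17 0 0 255; 0 6 0 0 255; 0 0 0 0 255; 0 0 0 0 65; 0 0 0 0 65; 0 0 0 0 65; 0 -20 0 0 65; 0 -40 0 0 65; 0 -50 0 0 65; 0 -50 0 0 65; 0 -50 0 0 65; 0 -50 0 0 65; 0 0 0 0 65"}}

```text
time: 46.45
position: [0.6717, -0.1959, 0.2926]
tool_rot: [-1.571, 0.057, -0.072]
ft_force: [0.1, 0.8, -1.1]
grip_width: 0.743
```

Run:
```python
from h import *
snap('wrist','w19');snap('top','t19')
```

```text
(no output)
```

View pics/w19.png

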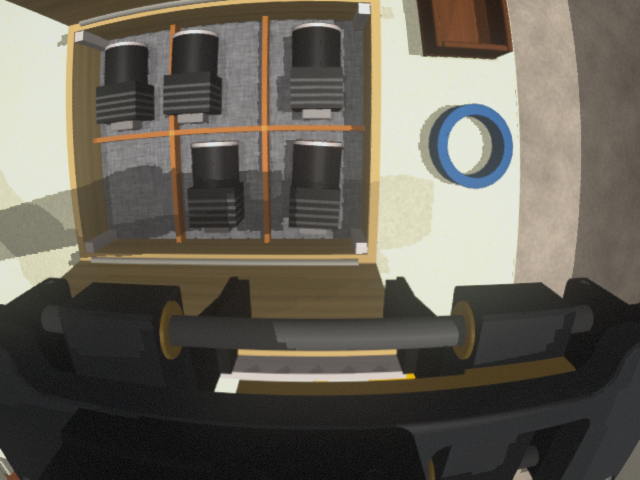

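View pics/t19.png

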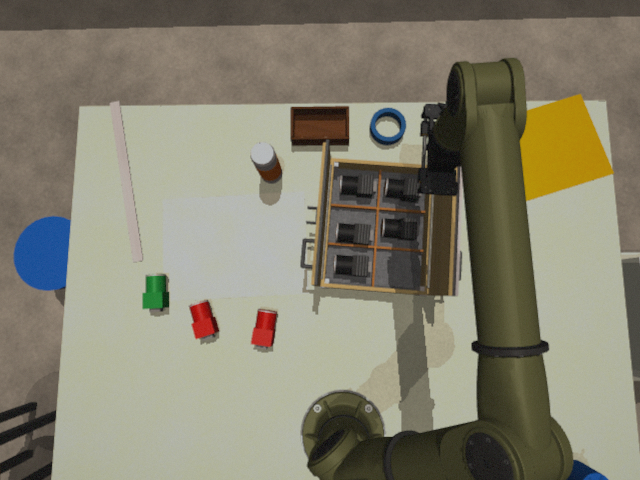

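Run:
```python
from h import *
g=cw(.08,.212)
plan([(*cw(.08,.0)[:2],.31,-4.7),(*g[:2],.30,-4.7),(*g[:2],.175,-4.7)],f=255)
```

```text
at [ 0.6699 -0.1967  0.2871] az -4.7 t 46.55 q7 -0.15 F [-0.3 -0.2 -0.6] g 0.746
3 rows: -11 -8 29 0 255; -10 -7 28 0 255; -11 -8 29 0 255
5 rows: 0 2 42 0 255; 0 2 43 0 255; 0 2 42 0 255; 0 2 43 0 255; 0 2 42 0 255
3 rows: 0 42 0 0 255; 0 41 0 0 255; 0 42 0 0 255
ends [0.6624 0.103  0.1751] -4.7
```

Request:
{"api": "drive_tool", "payload": {"increments": "-11 -8 29 0 255; -10 -7 28 0 255; -11 -8 29 0 255; 0 2 42 0 255; 0 2 43 0 255; 0 2 42 0 255; 0 2 43 0 255; 0 2 42 0 255; 0 0 0 0 255; 0 0 0 0 255"}}

```text
time: 47.8
position: [0.6618, 0.1028, 0.2982]
tool_rot: [-1.571, 0.064, -0.064]
ft_force: [0.7, -1.0, -0.0]
grip_width: 0.003
```

Run:
```python
from h import *
snap('scene','s20'); snap('wrist','w20'); snap('top','t20')
g=cw(.08,.212)
plan([(*g[:2],.175,-4.7)],f=255)
```

```text
at [0.6625 0.1009 0.2983] az -4.9 t 47.95 q7 -0.59 F [-0.4  0.5  0.7] g 0.006
3 rows: 0 41 1 -0.1 255; 0 41 0 -0 255; -1 41 1 -0.1 255
ends [0.6616 0.103  0.1753] -4.7
```

View pics/s20.png

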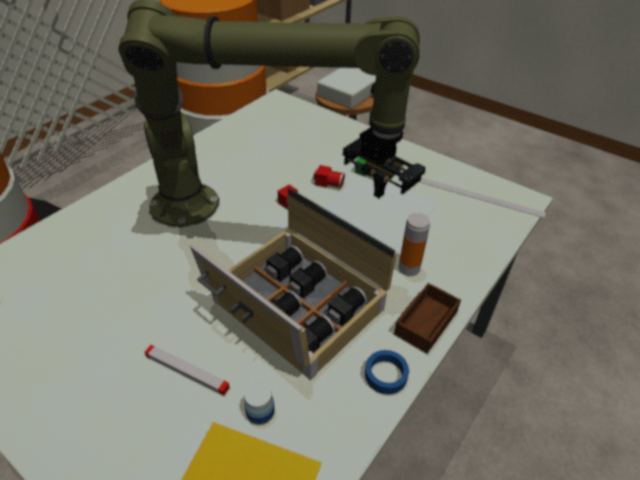

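View pics/t20.png

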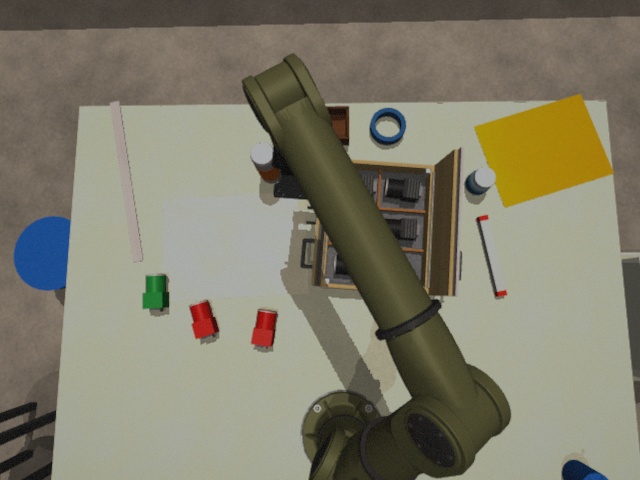

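Request:
{"api": "drive_tool", "payload": {"increments": "0 41 0 0 255; 0 41 0 0 255; 0 38 0 0 255; 0 0 0 0 255"}}

```text
time: 48.45
position: [0.6607, 0.1, 0.1754]
tool_rot: [-1.572, 0.071, -0.062]
ft_force: [-0.2, 0.6, -0.1]
grip_width: 0.006
```

```bash
cat >> h.py <<'E'
def pushpath(sgn,phis,s=.105,cx=.08,back=.010,start=None):
    s0,p,az=st(); print('at',p.round(4),round(az,1),'F',s0['ft_force'].round(1)); 
    q=[]
    for ph in phis:
        f=np.radians(ph); y=.145-s*np.cos(f)+.016*np.sin(f)+back*np.sin(f); z=.075+s*np.sin(f)+.016*np.cos(f)
        q.append(cw(cx,sgn*y,z))
    return q
E
python3 - <<'E'
from h import *
q=pushpath(1,[90,80,70,60,50,40,30,20,10,0])
s,p,az=st()
plan([(*w,-4.7,40) for w in q],f=255)
E
```

```text
at [0.6607 0.1    0.1754] -4.8 F [-0.2  0.6 -0.1]
at [0.6607 0.1    0.1754] az -4.8 t 48.45 q7 -0.63 F [-0.2  0.6 -0.1] g 0.006
1 rows: 1 -5 -38 -0.1 255
1 rows: 0 -1 -18 -0 255
1 rows: 0 2 -19 -0 255
1 rows: 0 5 -19 -0 255
1 rows: 0 9 -17 -0 255
1 rows: 0 11 -17 -0 255
1 rows: 0 13 -14 -0 255
1 rows: 0 15 -12 -0 255
1 rows: 0 17 -9 -0 255
1 rows: 0 18 -6 -0 255
ends [ 0.6477 -0.0685  0.0914] -4.7
```

Request:
{"api": "drive_tool", "payload": {"increments": "0 -3 -19 0 255; 1 -2 -19 0 255; 0 0 -9 0 255; 0 -1 -9 0 255; 0 1 -10 0 255; 0 1 -9 0 255; 0 2 -10 0 255; 0 3 -9 0 255"}}

```text
time: 49.45
position: [0.6566, 0.0081, 0.1791]
tool_rot: [-1.57, 0.062, -0.068]
ft_force: [-0.3, 2.5, 6.0]
grip_width: 0.004
```

Run:
```python
from h import *
snap('top','t21');snap('wrist','w21')
s,p,az=st(); print(p,az,s['ft_force'])
```

```text
[0.65630813 0.00619876 0.17814044] -4.883324254648053 [0.07928099 0.73034603 2.83247382]
```

View pics/w21.png

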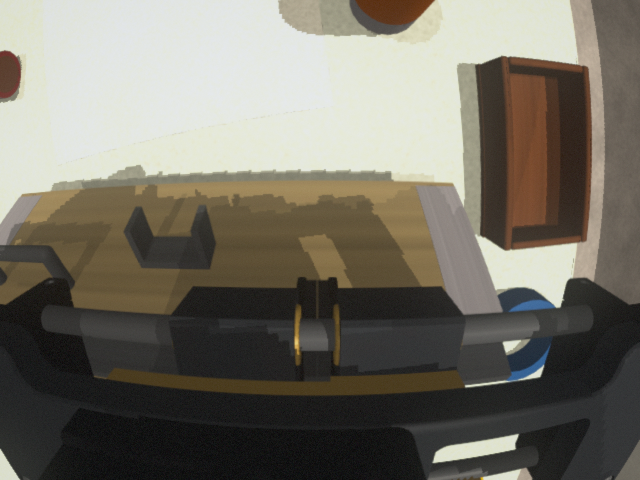

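Request:
{"api": "drive_tool", "payload": {"increments": "0 4 -9 0 255; 0 5 -8 0 255; 0 5 -9 0 255; 0 6 -8 0 255; 0 6 -7 0 255; 0 7 -7 0 255; 0 7 -6 0 255; 0 8 -6 0 255; 0 8 -5 0 255; 0 9 -4 0 255; 0 9 -3 0 255; 0 9 -3 0 255"}}

```text
time: 51.05
position: [0.6492, -0.0663, 0.0939]
tool_rot: [-1.57, 0.065, -0.065]
ft_force: [-0.3, 0.9, 1.3]
grip_width: 0.007
```

Run:
```python
from h import *
snap('top','t22');snap('scene','s22')
s,p,az=st(); print(p,az,s['ft_force'])
```

```text
[ 0.64867003 -0.06735023  0.09299583] -4.767398039555395 [ 0.12477547 -0.62871936  0.52814767]
```

View pics/s22.png

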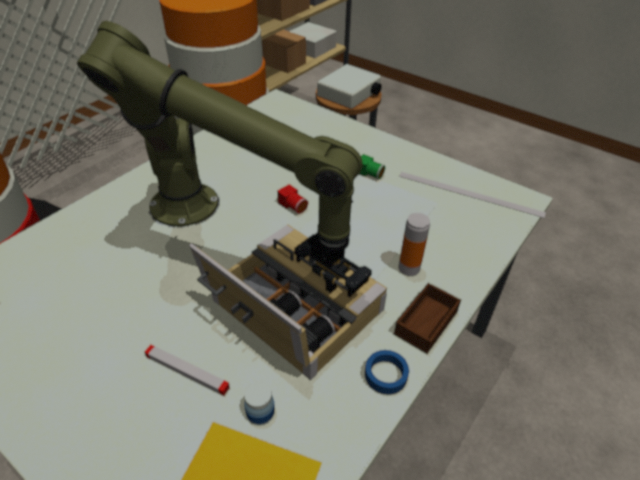

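Nearly shut. Press down until it's home.

Request:
{"api": "drive_tool", "payload": {"increments": "0 3 0 0 255; 0 2 0 0 255; 0 2 0 0 255; 0 0 0 0 255"}}

```text
time: 51.65
position: [0.6494, -0.0671, 0.0913]
tool_rot: [-1.574, 0.065, -0.066]
ft_force: [-8.5, -2.2, 20.0]
grip_width: 0.004
```

Request:
{"api": "drive_tool", "payload": {"increments": "0 -40 0 0 255; 0 -50 0 0 255; 0 -50 0 0 255; 0 -50 0 0 255; 0 -25 0 0 255; 0 0 0 0 255"}}

```text
time: 52.4
position: [0.6504, -0.0656, 0.3049]
tool_rot: [-1.57, 0.062, -0.068]
ft_force: [0.3, 0.8, -1.2]
grip_width: 0.006
```

Run:
```python
from h import *
snap('top','t23');snap('scene','s23');snap('wrist','w23')
g=cw(.08,-.245)
plan([(*g[:2],.305,-4.7),(*g[:2],.195,-4.7)],f=255)
d=np.load('pics/top0.npz');print(unproj([(482,172)],.085,d['mtx'],d['camera_from_world']))
b=cv2.imread('pics/t23.png');cv2.imwrite('pics/t23c.png',cv2.resize(b[130:310,290:520],None,fx=3.3,fy=3.3,interpolation=cv2.INTER_CUBIC))
```

```text
at [ 0.6488 -0.0663  0.301 ] az -4.7 t 52.55 q7 -0.33 F [ 0.7 -0.4 -0.4] g 0.0
7 rows: 0 -1 -41 -0 255; 0 0 -41 -0 255; 0 -1 -41 -0 255; 0 0 -41 -0 255; 0 -1 -41 -0 255; 0 0 -41 -0 255; 0 -1 -41 -0 255
3 rows: 0 37 0 -0 255; 0 36 0 -0 255; 0 37 0 -0 255
ends [ 0.6252 -0.3524  0.195 ] -4.7
[[ 0.70995812 -0.38806422  0.085     ]]
```

View pics/t23c.png

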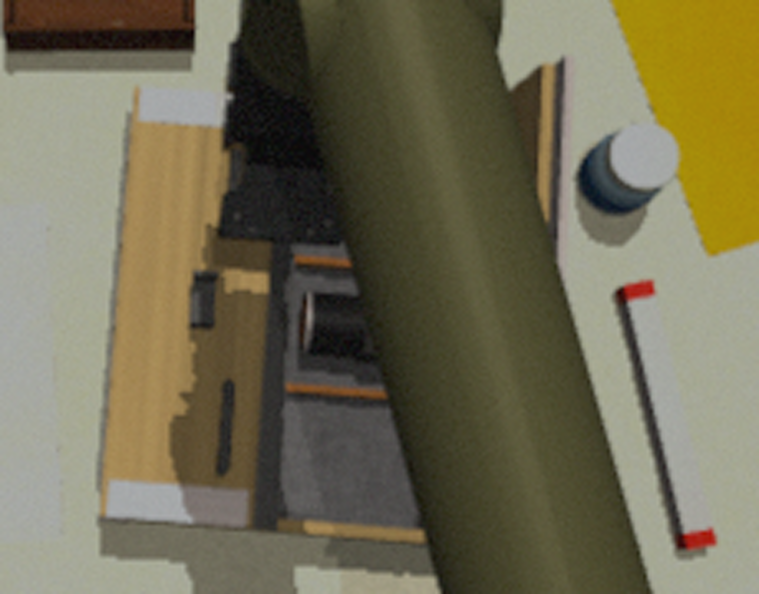

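View pics/s23.png

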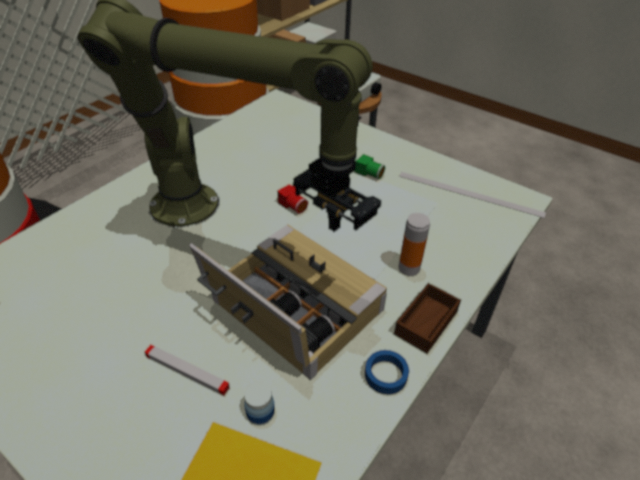

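Request:
{"api": "drive_tool", "payload": {"increments": "0 -1 -41 0 255; 0 0 -41 0 255; 0 -1 -41 0 255; 0 0 -41 0 255; 0 -1 -41 0 255; 0 0 -41 0 255; 0 -1 -41 0 255; 0 0 0 0 255; 0 37 0 0 255; 0 36 0 0 255; 0 37 0 0 255; 0 0 0 0 255; 0 0 0 0 255"}}

```text
time: 54.18
position: [0.6262, -0.3514, 0.1975]
tool_rot: [-1.57, 0.063, -0.065]
ft_force: [0.2, -0.7, 0.9]
grip_width: 0.009
```

Run:
```python
from h import *
snap('wrist','w24')
q=pushpath(-1,[105,100,95,90,80,70,60,50,40,30,20,10,0],s=.118)
plan([(*w,-4.7,40) for w in q],f=255)
```

```text
at [ 0.6266 -0.3516  0.1984] -4.7 F [0.6 0.1 1.6]
at [ 0.6266 -0.3516  0.1984] az -4.7 t 54.23 q7 0.05 F [0.6 0.1 1.6] g 0.006
2 rows: -1 7 22 0 255; -1 7 21 0 255
1 rows: 0 -4 10 0 255
1 rows: 0 -3 10 0 255
1 rows: 0 -2 10 0 255
1 rows: 0 -1 21 0 255
1 rows: 0 3 21 0 255
1 rows: 0 6 21 0 255
1 rows: 0 10 19 0 255
1 rows: 0 12 18 0 255
1 rows: 0 16 15 0 255
1 rows: 0 17 13 0 255
1 rows: 0 19 10 0 255
1 rows: 0 20 6 0 255
ends [ 0.6424 -0.1352  0.0914] -4.7
```

View pics/w24.png

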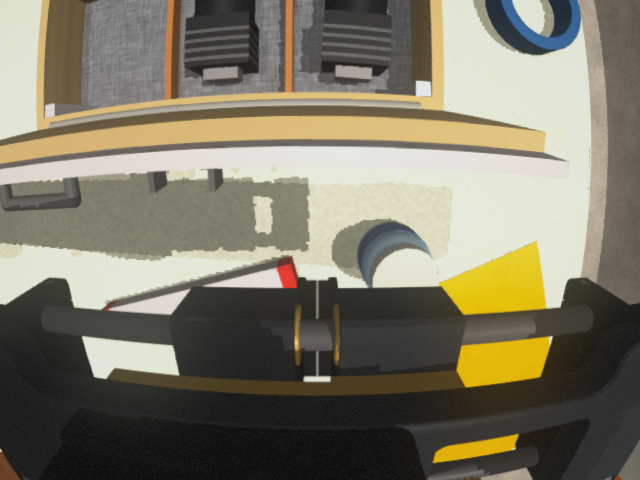

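Request:
{"api": "drive_tool", "payload": {"increments": "-1 2 14 0 255; -1 1 14 0 255; 0 0 14 0 255; 0 0 10 0 255; 0 0 10 0 255; 0 0 10 0 255; 0 0 10 0 255; 0 0 11 0 255; 0 1 10 0 255; 0 2 11 0 255"}}

```text
time: 55.48
position: [0.6335, -0.2388, 0.1916]
tool_rot: [-1.571, 0.065, -0.067]
ft_force: [-0.3, -4.3, 5.8]
grip_width: 0.007
```

Run:
```python
from h import *
snap('wrist','w25')
q=pushpath(-1,[70,60,50,40,30,20,10,0],s=.118)
plan([(*w,-4.7,40) for w in q],f=255)
```

```text
at [ 0.6337 -0.2361  0.1913] -4.6 F [-0.7 -0.8  1.8]
at [ 0.6337 -0.2361  0.1913] az -4.6 t 55.52 q7 -0.11 F [-0.7 -0.8  1.8] g 0.006
1 rows: 1 0 -1 0.1 255
1 rows: 0 6 21 -0 255
1 rows: 0 10 19 -0 255
1 rows: 0 12 18 -0 255
1 rows: 0 15 16 -0 255
1 rows: 0 18 12 -0 255
1 rows: 0 19 10 -0 255
1 rows: 0 20 6 -0 255
ends [ 0.643  -0.1355  0.0913] -4.7
```

View pics/w25.png

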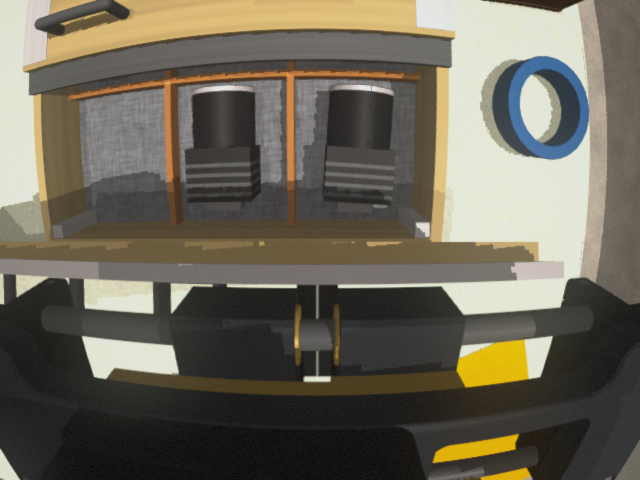

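Request:
{"api": "drive_tool", "payload": {"increments": "0 3 11 0 255; 0 4 10 0 255; 0 5 10 0 255; 0 5 9 0 255; 0 6 9 0 255; 0 6 9 0 255; 0 7 8 0 255; 0 8 8 0 255; 0 9 6 0 255; 0 9 6 0 255; 0 9 5 0 255; 0 10 5 0 255"}}

```text
time: 57.02
position: [0.641, -0.1421, 0.1089]
tool_rot: [-1.57, 0.065, -0.065]
ft_force: [0.8, -0.1, 1.4]
grip_width: 0.003
```

Run:
```python
from h import *
snap('scene','s26');snap('wrist','w26')
s,p,az=st();print(p,s['ft_force'])
```

```text
[ 0.64027821 -0.14093334  0.10803159] [0.25437796 0.18337052 0.86959989]
```

View pics/w26.png

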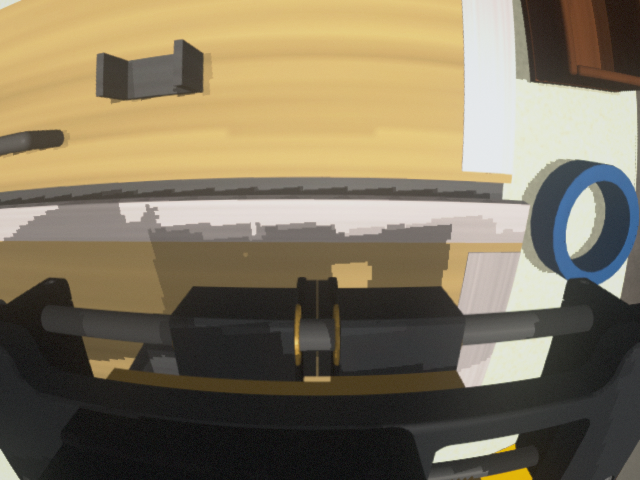

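Request:
{"api": "drive_tool", "payload": {"increments": "0 6 2 0 255; 0 6 1 0 255; 0 5 0 0 255; 0 3 0 0 255; 0 2 0 0 255; 0 0 0 0 255"}}

```text
time: 57.88
position: [0.6415, -0.1388, 0.0913]
tool_rot: [-1.571, 0.064, -0.065]
ft_force: [-8.7, 1.2, 19.4]
grip_width: 0.0
```

Request:
{"api": "drive_tool", "payload": {"increments": "0 -40 0 0 255; 0 -50 0 0 255; 0 -50 0 0 255; 0 -50 0 0 0; 0 -20 -20 0 0; 0 0 -40 9 0; 0 0 -40 9 0; 0 0 0 0 0"}}

```text
time: 58.88
position: [0.6256, -0.2443, 0.2967]
tool_rot: [-1.55, 0.319, -0.318]
ft_force: [-0.6, 0.4, 0.3]
grip_width: 0.487
```

Run:
```python
from h import *
snap('top','t27');snap('wrist','w27')
plan([(.485,-.4235,.28,-77.9)])
```

```text
at [ 0.6267 -0.2386  0.2972] az -22.7 t 58.98 q7 -0.36 F [-0.1  1.1 -0.1] g 0.583
6 rows: -10 3 -38 9.2 0; -4 3 -38 9.2 0; 3 3 -39 9.2 0; 8 2 -38 9.2 0; 15 3 -36 9.2 0; 20 3 -33 9.2 0
ends [ 0.4848 -0.4234  0.2802] -77.9
```

View pics/w27.png

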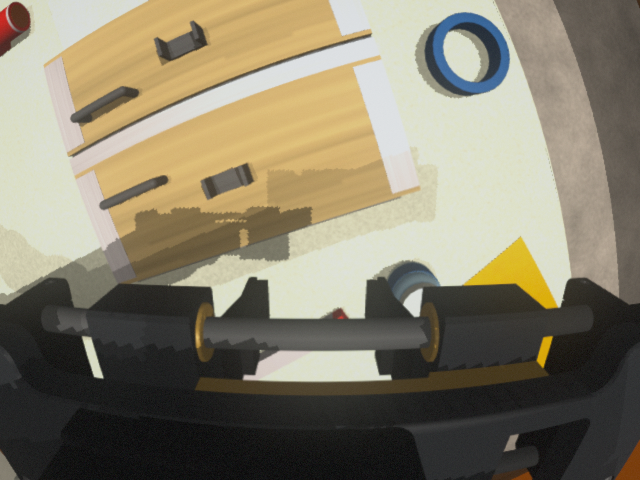

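View pics/t27.png

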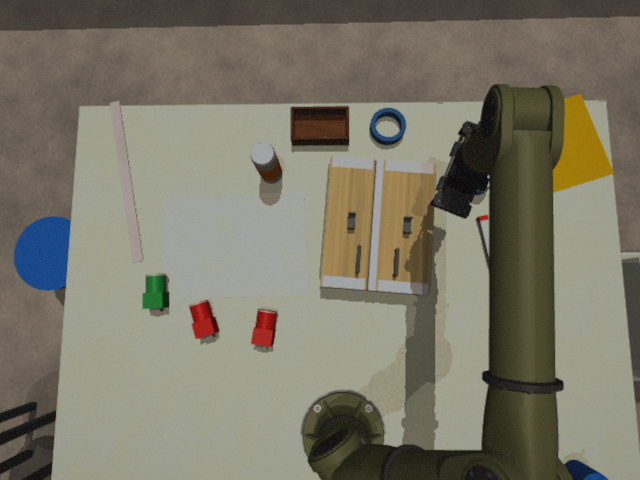

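Both leaves look flush. Move over the bar.

Request:
{"api": "drive_tool", "payload": {"increments": "-10 3 -38 9.2 0; -4 3 -38 9.2 0; 3 3 -39 9.2 0; 8 2 -38 9.2 0; 15 3 -36 9.2 0; 20 3 -33 9.2 0; 0 0 0 0 0; 0 0 0 0 0"}}

```text
time: 59.98
position: [0.4862, -0.4211, 0.2806]
tool_rot: [-1.302, 1.049, -1.049]
ft_force: [-0.4, 1.1, 0.3]
grip_width: 1.001
```

Run:
```python
from h import *
d=snap('wrist','w28');snap('top','t28')
plan([(.485,-.4235,.10,-77.9)])
for P in [(.592,-.4007,.025),(.378,-.4464,.025),(.485,-.4235,.025)]: print(wproj([P],d['mtx'],d['camera_from_world']))
```

```text
at [ 0.4866 -0.4208  0.2808] az -77.7 t 60.08 q7 -0.89 F [-0.5  0.  -0.1] g 0.999
5 rows: 0 36 0 0 0; 1 36 -1 0.1 0; 0 36 0 0 0; 1 37 -1 0.1 0; 0 36 0 0 0
ends [ 0.4851 -0.4232  0.0998] -77.9
[[319.4687867  108.66265122]]
[[318.29143606 293.20038452]]
[[318.84926553 205.03409598]]
```

View pics/w28.png

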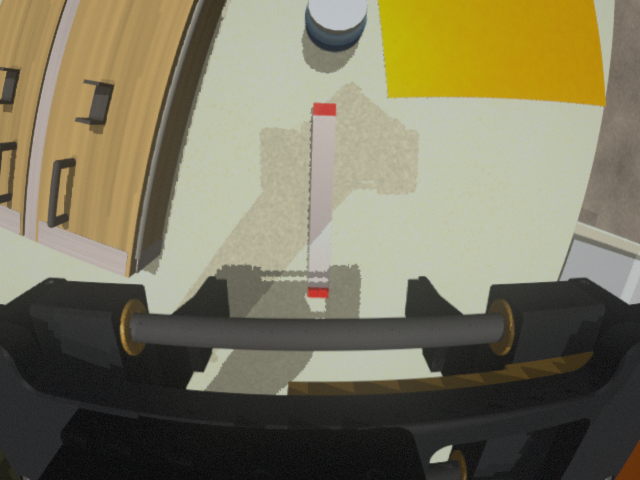

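Run:
```python
from h import *
d=np.load('pics/w28.npz')
im=cv2.cvtColor(d['img'],cv2.COLOR_RGB2BGR); cv2.imwrite('pics/w28c.png',cv2.resize(im[90:310,250:390],None,fx=3,fy=3,interpolation=cv2.INTER_CUBIC)[:660])
hsv=cv2.cvtColor(im,cv2.COLOR_BGR2HSV); m=((hsv[...,0]<8)|(hsv[...,0]>172))&(hsv[...,1]>150)&(hsv[...,2]>60); m[330:]=0
n,l,s,c=cv2.connectedComponentsWithStats(m.astype(np.uint8))
for i in range(1,n):
    if s[i,4]>30: print(s[i],c[i],wunproj([c[i]],.025,d['mtx'],d['camera_from_world']))
for u in [(325,103),(318,296),(324.5,103),(313,104),(336,104),(308,290),(328,290)]: print(u,wunproj([u],.025,d['mtx'],d['camera_from_world']).round(4))
```

```text
[314 104  22  11 233] [324.35193133 108.89270386] [[ 0.59291717 -0.4060275   0.025     ]]
[308 288  20  10 169] [317.53846154 292.24852071] [[ 0.37905484 -0.44522157  0.025     ]]
(325, 103) [[ 0.5996 -0.4053  0.025 ]]
(318, 296) [[ 0.3742 -0.4469  0.025 ]]
(324.5, 103) [[ 0.5995 -0.4048  0.025 ]]
(313, 104) [[ 0.5956 -0.3926  0.025 ]]
(336, 104) [[ 0.6012 -0.4174  0.025 ]]
(308, 290) [[ 0.3795 -0.4332  0.025 ]]
(328, 290) [[ 0.3847 -0.4571  0.025 ]]
```

View pics/w28c.png

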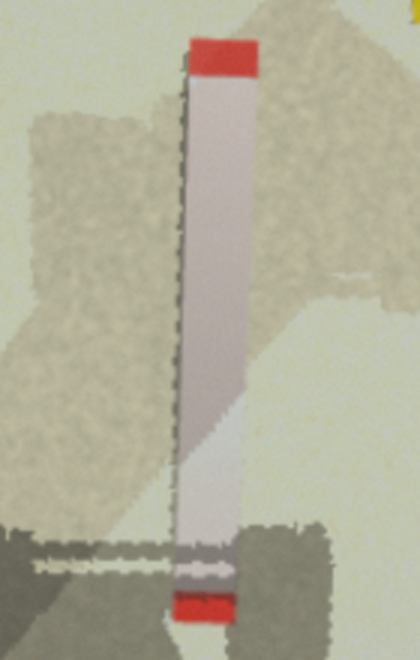

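Run:
```python
from h import *
plan([(.4868,-.4258,.10,-79.7),(.4868,-.4258,.005,-79.7,32)])
```

```text
at [ 0.4866 -0.4208  0.2808] az -77.7 t 60.08 q7 -0.89 F [-0.5  0.  -0.1] g 0.999
5 rows: 1 36 0 0.4 0; 1 36 0 0.4 0; 1 36 -1 0.4 0; 1 37 0 0.4 0; 1 36 0 0.4 0
3 rows: 0 32 0 0 0; 0 31 0 0 0; 0 32 0 0 0
ends [ 0.4867 -0.4259  0.0048] -79.7
```

Request:
{"api": "drive_tool", "payload": {"increments": "1 36 0 0.4 40; 1 36 0 0.4 40; 1 36 -1 0.4 40; 1 37 0 0.4 40; 1 36 0 0.4 40; 0 25 0 0 40; 0 0 0 0 40; 0 0 0 0 40"}}

```text
time: 61.08
position: [0.4865, -0.4278, 0.076]
tool_rot: [-1.287, 1.076, -1.079]
ft_force: [-0.3, -0.8, 0.3]
grip_width: 0.842
```

Run:
```python
from h import *
snap('wrist','w29')
plan([(.4868,-.4258,.006,-79.7,25)],f=40)
```

```text
at [ 0.4865 -0.4282  0.0763] az -79.9 t 61.12 q7 -1.0 F [-0.9  0.1  0.5] g 0.845
3 rows: -1 23 0 -0.1 40; -1 24 0 -0 40; 0 23 1 -0.1 40
ends [ 0.4871 -0.426   0.0063] -79.7
```

View pics/w29.png

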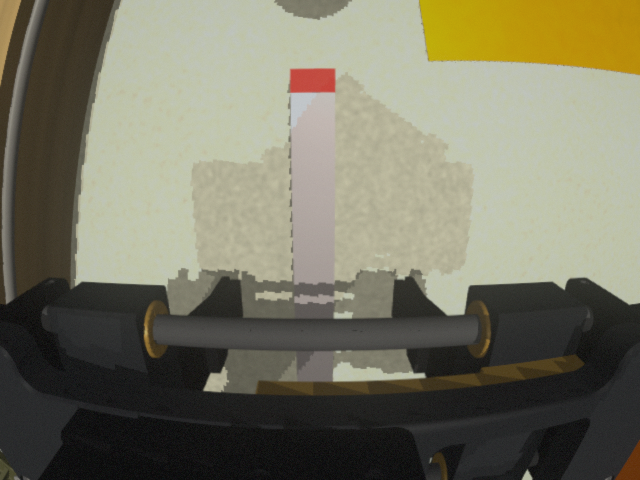

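Aligned. Go down, grip, lift.

Request:
{"api": "drive_tool", "payload": {"increments": "-1 23 0 0 40; -1 24 0 0 40; 0 16 1 0 40; 0 7 0 0 40; 0 0 0 0 40; 0 0 0 0 255; 0 0 0 0 255; 0 0 0 0 255; 0 0 0 0 255; 0 0 0 0 255; 0 0 0 0 255", "squeeze": 35}}

```text
time: 62.5
position: [0.4856, -0.4261, 0.0046]
tool_rot: [-1.287, 1.079, -1.079]
ft_force: [-0.4, 0.0, 0.8]
grip_width: 0.286
```

Request:
{"api": "drive_tool", "payload": {"increments": "0 -15 0 0 255; 0 -35 0 0 255; 0 -45 0 0 255; 0 -45 0 0 255; 0 -45 0 0 255; 0 -20 0 0 255; 0 0 0 0 255; 0 0 0 0 255"}}

```text
time: 63.5
position: [0.4846, -0.4256, 0.2073]
tool_rot: [-1.287, 1.081, -1.076]
ft_force: [0.3, -0.4, -2.7]
grip_width: 0.284
```

Run:
```python
from h import *
snap('wrist','w30')
g=cw(0,0)
plan([(*g[:2],.205,-4.7,40)],f=255)
```

```text
at [ 0.4845 -0.4256  0.2071] az -79.9 t 63.55 q7 -0.94 F [ 0.2  0.1 -2.3] g 0.283
9 rows: -34 0 15 -8.4 255; -31 0 20 -8.3 255; -28 1 24 -8.4 255; -24 0 28 -8.3 255; -20 0 32 -8.4 255; -16 0 34 -8.4 255; -10 1 35 -8.3 255; -4 0 37 -8.4 255; 0 0 37 -8.3 255
ends [ 0.565  -0.1017  0.2051] -4.7
```

View pics/w30.png

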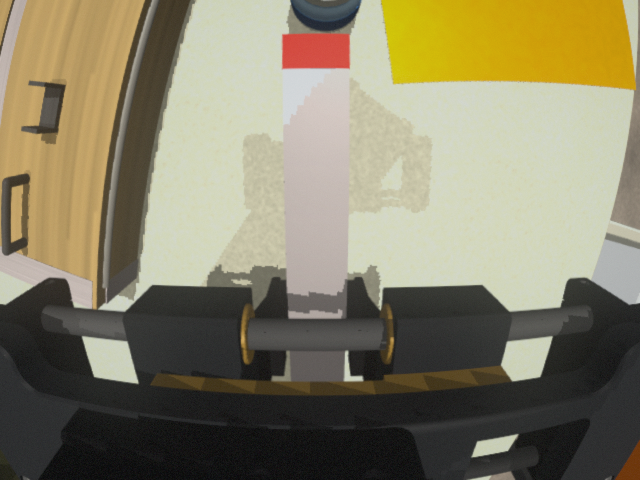

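Request:
{"api": "drive_tool", "payload": {"increments": "-34 0 15 -8.4 255; -31 0 20 -8.3 255; -28 1 24 -8.4 255; -24 0 28 -8.3 255; -20 0 32 -8.4 255; -16 0 34 -8.4 255; -10 1 35 -8.3 255; -4 0 37 -8.4 255; 0 0 37 -8.3 255; 0 0 0 0 255; 0 0 0 0 255; 0 0 0 0 255"}}

```text
time: 65.05
position: [0.5657, -0.1039, 0.2068]
tool_rot: [-1.57, 0.068, -0.066]
ft_force: [0.3, 0.0, -2.2]
grip_width: 0.281
```

Run:
```python
from h import *
d=snap('wrist','w31');snap('top','t31');snap('scene','s31')
g=cw(0,0)
plan([(*g[:2],.125,-4.7,20)],f=255)
M,T=d['mtx'],d['camera_from_world']
# predicted keeper rebated arms tops: x +-17.5..21.5, y 75+-10, z .121
for x in(-.0215,-.0175,.0175,.0215):
    print(x,wproj([cw(x,.065,.121),cw(x,.085,.121)],M,T).round(1).tolist())
b=cv2.imread('pics/w31.png');cv2.imwrite('pics/w31c.png',cv2.resize(b[20:290,200:440],None,fx=2.2,fy=2.2,interpolation=cv2.INTER_CUBIC))
```

```text
at [ 0.5659 -0.1033  0.2073] az -4.8 t 65.2 q7 -0.24 F [ 0.5 -0.1 -1.7] g 0.286
5 rows: 0 16 0 -0 255; 0 17 1 -0.1 255; -1 16 0 0 255; 0 17 0 -0 255; 0 16 0 -0 255
ends [ 0.565  -0.1022  0.1253] -4.7
-0.0215 [[282.9, 149.7], [282.6, 119.9]]
-0.0175 [[288.9, 149.6], [288.6, 119.8]]
0.0175 [[341.6, 149.4], [341.7, 119.6]]
0.0215 [[347.6, 149.5], [347.8, 119.7]]
```

View pics/w31.png

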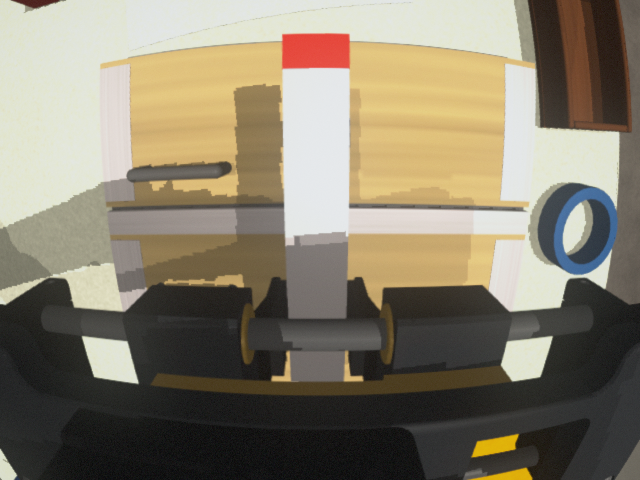

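View pics/s31.png

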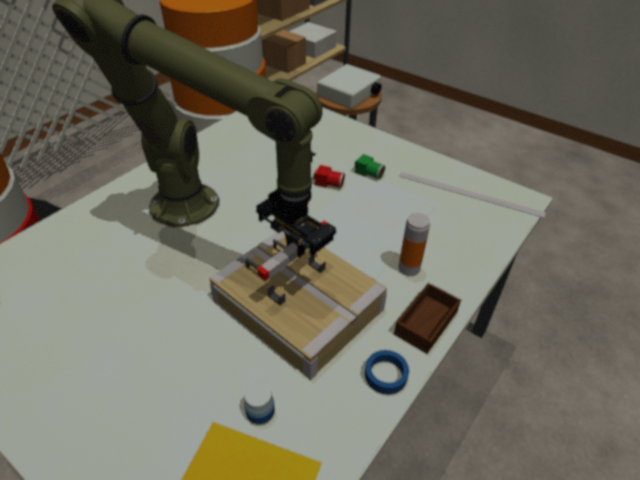

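Run:
```python
from h import *
for f,pf in(('t27',proj),('w27',wproj)):
    d=np.load(f'pics/{f}.npz');M,T=d['mtx'],d['camera_from_world']
    S=5; x0,y0,x1,y1=(320,185,440,285) if f[0]=='t' else (90,10,270,240)
    if f[0]=='w': S=3
    b=cv2.cvtColor(d['img'],cv2.COLOR_RGB2BGR)[y0:y1,x0:x1]; b=cv2.resize(b,None,fx=S,fy=S,interpolation=cv2.INTER_CUBIC)
    for sy in(1,-1):
        for xa,xb in((-.0215,-.0175),(.0175,.0215)):
            q=np.array([cw(xa,sy*.065,.121),cw(xb,sy*.065,.121),cw(xb,sy*.085,.121),cw(xa,sy*.085,.121)])
            uv=(pf(q,M,T)-[x0-.5,y0-.5])*S; cv2.polylines(b,[uv.astype(np.int32)],True,(0,255,255),1)
        q=np.array([cw(-.102-.0325,sy*.05,.119),cw(-.102+.0325,sy*.05,.119)])
        uv=(pf(q,M,T)-[x0-.5,y0-.5])*S; cv2.polylines(b,[uv.astype(np.int32)],True,(255,0,255),1)
    cv2.imwrite(f'pics/k{f}.png',b)
```

```text
(no output)
```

View pics/kt27.png

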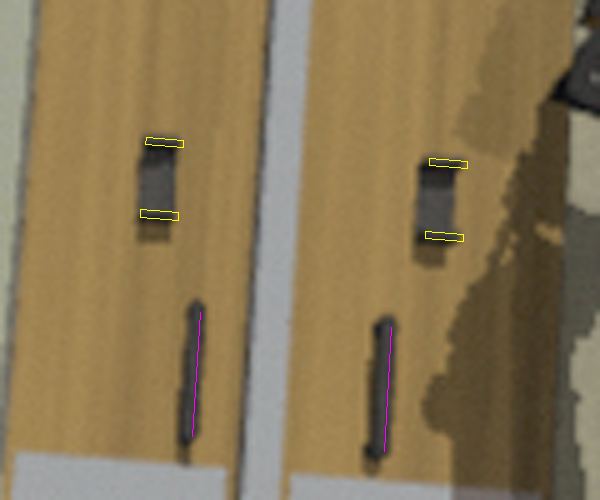

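View pics/kw27.png

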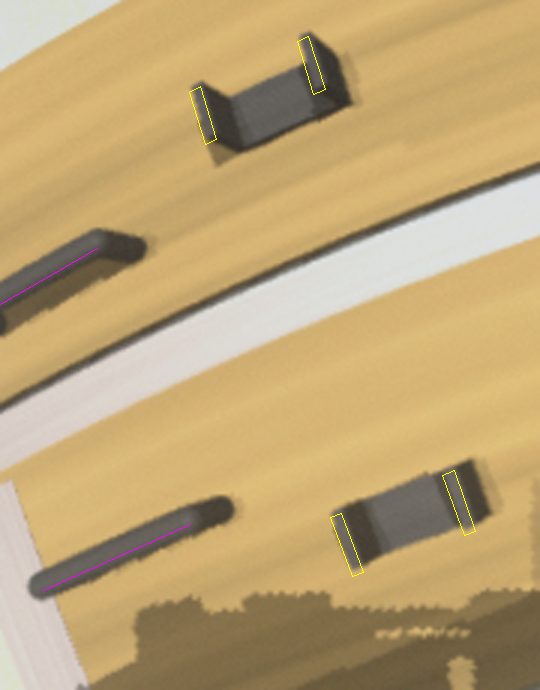

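Request:
{"api": "drive_tool", "payload": {"increments": "-1 16 1 0 255; 0 17 0 0 255; 0 16 0 0 255; 0 17 0 0 255; 0 6 0 0 255; 0 0 0 0 255; 0 0 0 0 255"}}

```text
time: 66.08
position: [0.5658, -0.101, 0.1361]
tool_rot: [-1.57, 0.064, -0.065]
ft_force: [-0.1, 0.3, -3.0]
grip_width: 0.28
```

Run:
```python
from h import *
d=snap('wrist','w32');d2=snap('scene','s32');snap('top','t32')
g=cw(0,0);print(g)
plan([(*g[:2],.1025,-4.7,8)],f=255)
b=cv2.imread('pics/w32.png');c=cv2.imread('pics/s32.png');e=cv2.imread('pics/t32.png')
cv2.imwrite('pics/m32.png',np.hstack([cv2.resize(b[60:260,220:420],(400,400),interpolation=cv2.INTER_CUBIC),cv2.resize(c[230:330,240:340],(400,400),interpolation=cv2.INTER_CUBIC)]))
cv2.imwrite('pics/t32c.png',cv2.resize(e[140:310,310:450],None,fx=3.5,fy=3.5))
```

```text
[ 0.5651 -0.1017  0.    ]
at [ 0.5657 -0.1011  0.1361] az -4.7 t 66.22 q7 -0.29 F [ 0.4 -0.6 -2.1] g 0.281
5 rows: 0 7 0 -0 255; 0 6 0 -0 255; 0 7 0 -0 255; 0 7 0 -0 255; -1 7 -1 -0 255
ends [ 0.5646 -0.1021  0.1021] -4.7
```

View pics/m32.png

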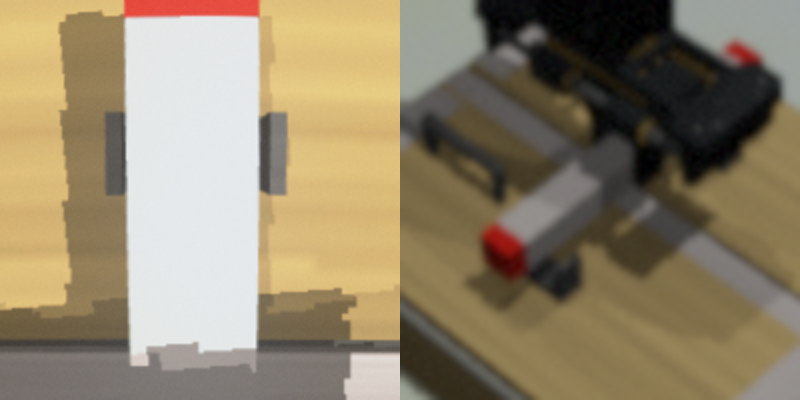

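View pics/t32c.png

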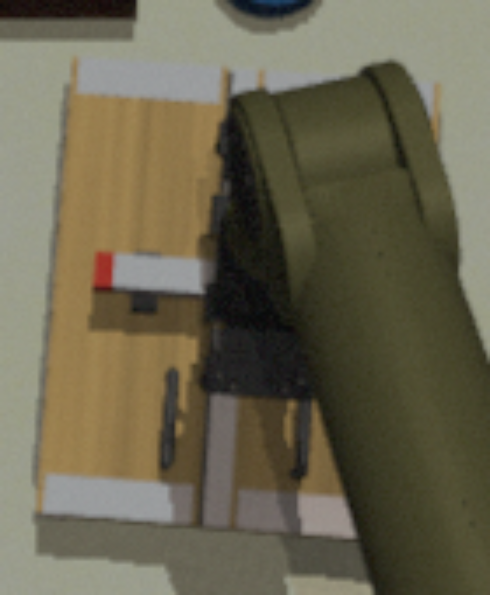

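Request:
{"api": "drive_tool", "payload": {"increments": "1 7 0 0 255; 0 7 -1 0 255; 0 7 0 0 255; 0 6 0 0 255; 0 0 0 0 255"}}

```text
time: 66.85
position: [0.5657, -0.1021, 0.1079]
tool_rot: [-1.57, 0.065, -0.064]
ft_force: [-0.5, 0.5, -2.8]
grip_width: 0.285
```

Run:
```python
from h import *
snap('wrist','w33')
s,p,az=st();print(p,az,s['ft_force'])
b=cv2.imread('pics/w33.png');cv2.imwrite('pics/m33.png',cv2.resize(b[60:300,200:440],(600,600),interpolation=cv2.INTER_CUBIC))
```

```text
[ 0.56599996 -0.1020607   0.10828153] -4.7090134165585384 [ 0.76225378 -0.33627322 -1.01377624]
```

View pics/m33.png

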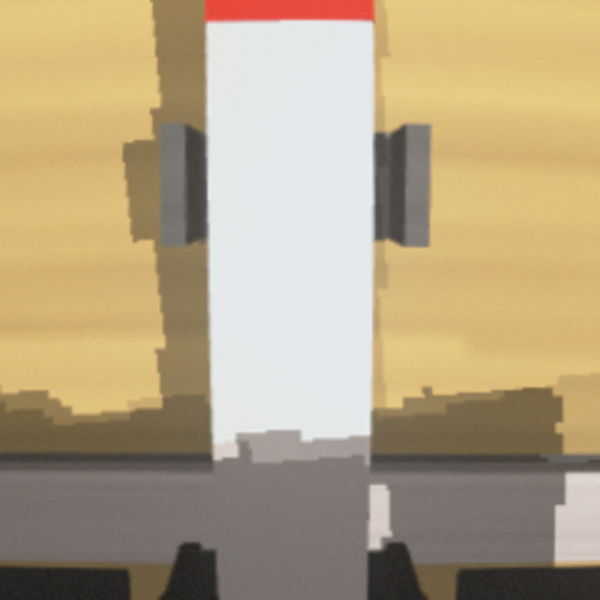

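Request:
{"api": "drive_tool", "payload": {"increments": "0 3 0 0 255; 0 3 0 0 255; 0 1 0 0 255; 0 0 0 0 255"}}

```text
time: 67.4
position: [0.5662, -0.1022, 0.1016]
tool_rot: [-1.57, 0.065, -0.065]
ft_force: [0.8, 0.2, -2.5]
grip_width: 0.284
```

Request:
{"api": "drive_tool", "payload": {"increments": "0 0 0 0 140; 0 0 0 0 140; 0 0 0 0 140; 0 0 0 0 140; 0 -10 0 0 140; 0 -30 0 0 140; 0 -45 0 0 140; 0 -50 0 0 140; 0 -50 0 0 140; 0 0 0 0 140"}}

```text
time: 68.65
position: [0.5684, -0.1014, 0.2913]
tool_rot: [-1.571, 0.059, -0.07]
ft_force: [-0.4, -1.5, 0.2]
grip_width: 0.451
```

Run:
```python
from h import *
s,p,az=st();print(p,az,s['ft_force'])
plan([(.53,-.36,.30,-4.7,45)],f=140)
```

```text
[ 0.5684197  -0.10141758  0.2913374 ] -4.706182288846864 [-0.36706884 -1.46951608  0.20160329]
at [ 0.5684 -0.1014  0.2913] az -4.7 t 68.65 q7 -0.21 F [-0.4 -1.5  0.2] g 0.451
6 rows: -3 -1 -43 -0 140; -3 -2 -44 -0 140; -3 -1 -43 -0 140; -2 -2 -44 -0 140; -3 -1 -43 -0 140; -3 -2 -44 -0 140
ends [ 0.5301 -0.3601  0.3003] -4.7
```

Request:
{"api": "drive_tool", "payload": {"increments": "-3 -1 -43 0 140; -3 -2 -44 0 140; -3 -1 -43 0 140; -2 -2 -44 0 140; -3 -1 -43 0 140; -3 -2 -44 0 140; 0 0 0 0 140; 0 0 0 0 140; 0 0 0 0 140"}}

```text
time: 69.78
position: [0.5283, -0.3589, 0.2957]
tool_rot: [-1.57, 0.062, -0.062]
ft_force: [0.5, 0.3, 0.3]
grip_width: 0.451
```

Run:
```python
from h import *
snap('top','t40');snap('scene','s40');snap('wrist','w40')
b=cv2.imread('pics/t40.png');c=cv2.imread('pics/s40.png')
cv2.imwrite('pics/t40c.png',cv2.resize(b[140:310,300:470],(600,600),interpolation=cv2.INTER_CUBIC))
cv2.imwrite('pics/s40c.png',cv2.resize(c[200:380,190:410],None,fx=3.3,fy=3.3,interpolation=cv2.INTER_CUBIC))
```

```text
(no output)
```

View pics/t40c.png

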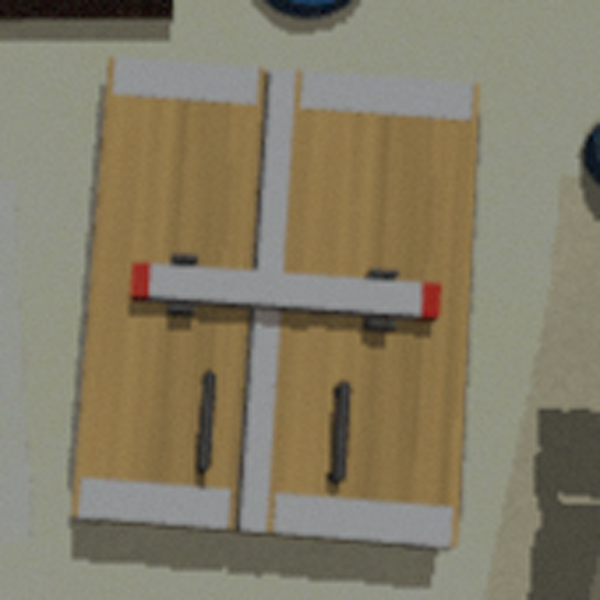

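View pics/s40c.png

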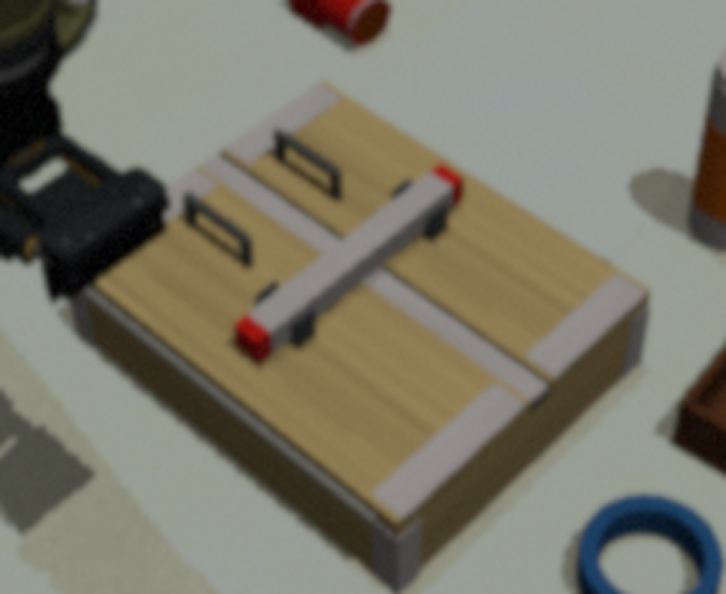

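View pics/w40.png

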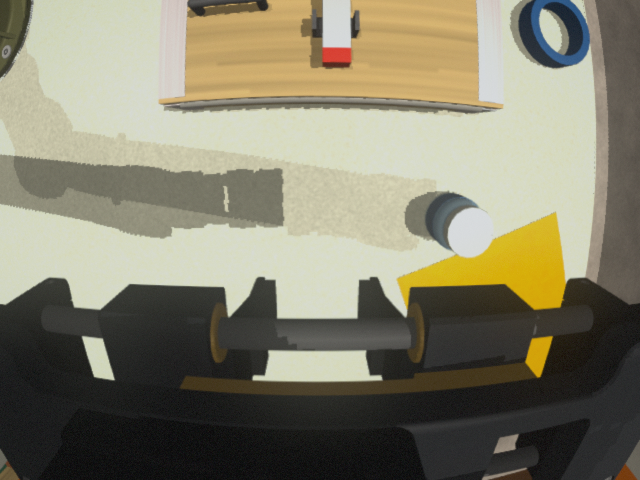

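Run:
```python
from h import *
d=np.load('pics/s40.npz')
for y in(.115,-.115): print(((proj([cw(0,y,.122)],d['mtx'],d['camera_from_world'])-[190,200])*3.3).round(0), ((proj([cw(0,y,.146)],d['mtx'],d['camera_from_world'])-[190,200])*3.3).round(0))
```

```text
[[451. 170.]] [[452. 148.]]
[[244. 332.]] [[242. 310.]]
```

View pics/t40.png

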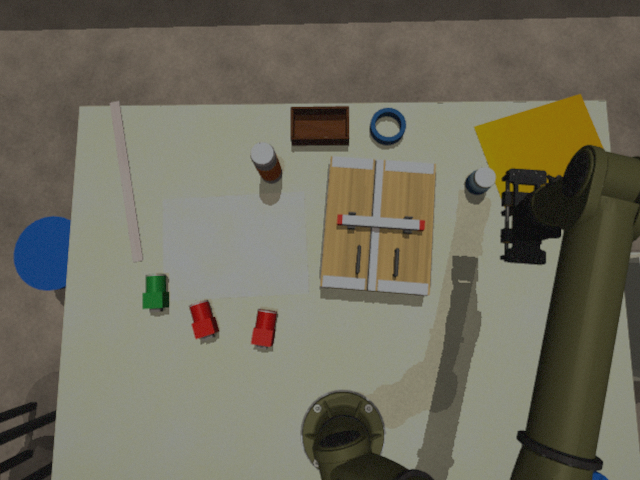

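Run:
```python
from h import *
print(workorder.close_job())
```

```text
the job is handed in; nothing more can be done
None
```

The job is done and handed in at about 70 s of the 210 s allowed. I packed all five black light heads, each flat in a bay of its own. I then shut the rebated leaf, lapped the flanged leaf over it, and laid the bar across the seam in both keepers.

**Leaves:** each read 91 mm at the fingertip under about 20 N of pressing, which is fully home. The last pictures show the seam flush.

**Bar:** the two end caps appear within a few millimetres of where a seated bar should be. Both ends reach past their keepers.

**Leftovers:** no black head is left on the table. The spray can, the paint jar and the red and green look-alikes were not touched.

**What differed from plan:**
- The head in the middle bay on the rebated side moved about 25 mm against its rib partway through. It still lay flat in its own bay, so I left it.
- The head in the far bay on the flanged side lies a few degrees askew, also flat.

I could not see the heads again once the lid was shut.

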